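Turn the pen tray round in its sleeve

TASK

The pen tray was pushed into its wooden sleeve the wrong way round, with its hinged pen rest standing up and sticking out. Draw the tray out, fold the pen rest flat, turn the tray end for end and slide it back in, pen-rest end first, until it is fully home with only the brass knob outside. Keep the tray level enough not to tip its pens out, leave everything else on the desk where it stands, and let go at the end.

Things in the scene. Friction and masses are not known exactly. Their poses are not given: they have to be found in the camera images.
- tray_center (a point): Centre of the loose wooden pen tray, half-way up: an open tray 150 long x 58 wide x 34 mm high, 0.3 to 0.5 kg, two pens held fast in it. x runs along it from the brass-knob end (-x) to the hinged pen-rest end (+x), z is up. End faces at x = -75 and +75 mm, outer sides at y = -29 and +29 (walls 6 mm thick, full length), underside at z = -17, rim at z = +17.
- tray_knob (a point): Middle of the brass knob on the tray's -x end: a disc 16 mm across and 9 mm thick on a neck, on the centre line, half-way up the tray; its outer face stands 16 mm beyond the tray's end face (91 mm from tray_center). Hidden in the sleeve at the start.
- tray_rest_end (a point): Middle of the tray's other end face (x = +75 mm of tray_center), the end that carries the pen rest; it must end at the closed end of the sleeve.
- pen_rest (a joint): Angle (rad) of the notched wooden pen rest, a leaf 32 long x 44 wide x 6 mm thick: 0 = folded flat, level with the tray's rim; 1.57 = standing up (stop at 1.7). Starts raised, 1.2 to 1.65; raised it cannot pass under the sleeve's roof. The hinge is stiff (about 0.5 N at the leaf's tip) and stays where it is left.
- pen_rest_tip (a point): Middle of the free edge of the pen rest. Its hinge, 32 mm away, lies across the tray at x = +41, z = +11 mm of tray_center. Raised, it stands up from there; it folds towards the tray's end (+x) and then covers x = 41 to 73. Push it over from its inner (-x) side, which is 8 to 22 mm from the sleeve until the tray is drawn out.
- sleeve_mouth (a point): Centre of the opening of the dark wooden sleeve, a box 156 long x 74 wide x 47 mm high fastened to the desk, open at this end only. x points straight into the sleeve, z up. The opening is 62 wide x 37 mm high; the floor is 4 mm thick, roof and walls 6 mm. The point is 21 mm above the desk, the mid height of a tray lying inside.
- sleeve_home (a point): Where tray_center lies when the tray is fully home: 75 mm in from the mouth, its leading end face against the closed end (the cavity is 150 mm deep), its knob-end face flush with the mouth and only the knob outside. Axes as sleeve_mouth.
- paperweight: Green glass paperweight, 52 mm across, 30 high, standing on the rear half of the sleeve's roof; leave it. Origin under its centre.
- pencil_cup: White cup, 72 mm across, 95 high, beside the sleeve; leave it. Origin under its centre.
- notebook: Brown notebook 140 x 80 x 18 mm lying on the desk on the far side of the space in front of the sleeve; leave it. Origin under its centre.
- stapler: Black stapler 130 x 36 x 43 mm lying across the desk beyond the space in front of the sleeve, long side along its x; leave it. Origin under its centre.
- book_a: Book 200 x 140 x 30 mm lying at the far right of the desk; leave it.
- book_b: Smaller book 170 x 120 x 24 mm on top of book_a; leave it.
- clock: Desk clock 50 x 90 x 90 mm at the right of the desk; leave it.
- tray: The same tray; origin at the centre of its underside, axes as tray_center. At the start it is in the sleeve the wrong way round: the knob inside, the pen-rest end standing 48 to 62 mm out of the mouth, its underside 4 mm above the desk.
Not all that is in view belongs to the job. What is shaped like the part that bears sleeve_mouth but orange or red is not meant.

How it is judged:
At the end, for the whole second after the job is handed in: The tray lies the right way up in the sleeve, pen-rest end at the closed end, its centre within 4 mm of sleeve_home along each axis (fully home, only the knob outside), the pen rest folded (below 0.15 rad), and the tray at rest (x of tray_center in the frame of sleeve_home between -0.004 and 0.004 m and y of tray_center in the frame of sleeve_home between -0.004 and 0.004 m and z of tray_center in the frame of sleeve_home between -0.004 and 0.004 m and x of tray_rest_end in the frame of sleeve_home above 0.06 m and angle between tray_center's own z axis and vertical below 0.1 rad and value of joint pen_rest below 0.15 rad and linear speed of tray below 0.01 m/s); the robot touches nothing.
It fails at once if another thing on the desk was moved by more than 30 mm (distance of any of paperweight, pencil_cup, notebook, stapler, book_a, book_b, clock from where it was at the start of the episode above 0.03 m).
It fails at once if the tray was tipped by more than 35 degrees (angle between tray_center's own z axis and vertical above 0.61 rad).
It also fails if it takes over 72 s, if anything falls off the work surface, if the arm or the gripper's body presses on something with over 40 N, if the wrist force passes 120 N, or if a joint passes its speed limit or range.

ROBOT

A 7-joint arm with a two-finger parallel gripper is mounted at the origin on the work surface. World frame = base frame: x ahead of the robot, y to its left, z up, the work surface at z = 0. Lengths are in m, angles in rad, forces in N, time in s.
With the tool pointing down it reaches from about 0.4 to 0.85 m from the base axis. Payload 10.4 kg.
Tool frame: the origin (TCP) lies at the very end of the fingers, on their centre line; the grasp point (between the pads) lies r.pinch_z behind it (r.pinch_z is the distance from the TCP to the grasp point, in m); z points along the fingers, x is the direction in which the jaws open and shut, and the axes are right-handed (so a half turn about z gives the same grasp; the last joint's range is limited). The gripper opens to 87 mm and grips with 3 to 60 N. Pads are 19 mm wide; open, the fingers measure 117 mm over their backs; the gripper's body (75 mm by 190 mm) begins 51 mm behind the grasp point.
Start: joints at [1.161, 0.332, -0.065, 1.46, 0.022, 1.35, -0.088], TCP at [0.236, -0.579, 0.223] pointing down, gripper open.
Joint ranges: [-2.6, 2.6], [-0.5, 2.12], [-1.47, 1.34], [0.16, 2.42], [-1.27, 4.41], [0.06, 2.06], [-2.6, 2.6]. Speed limits (rad/s): [2.22, 2.22, 2.79, 2.79, 3.14, 3.14, 3.14].

INTERFACE

Orientations are given as a unit quaternion [x, y, z, w].
In Python, from bench import r gives the robot as it stands.
- The arm moves only by the tool carry_out, never from a script. Its argument "increments" is text: rows parted by semicolons, each of 7 numbers parted by spaces: the turn, a rotation vector about the tool's x, y, z in degrees, then the shift along the tool's x, y, z in m, then the finger opening in m, from 0 to 0.087. A call has exactly 5 rows; each row is the pose to reach, as a shift and turn from the pose measured when the call began, along the tool's axes at that moment; what a row does not reach only later rows make up. A row lasts 1/8 s, in which the tool goes at most 62.5 mm and 10.7 degrees, less where a joint would pass 70% of its speed; a pose out of reach is approached as far as the arm can. A call with a gripper value outside its range is refused whole. The fingers move at their own pace and stop on an object; "squeeze" is the grip in N (left out, the last holds). Time passes only in rows, so rows that repeat a pose let the fingers close, or fill a call up. It gives the time, the measured TCP pose, the force and the opening at its end, in the units of the state.
- r.read_state(): the state, without advancing time (a new reading comes with each control period).
- r.camera(name): name is "side" or "top"; returns (picture, depth): 480x640x3 uint8, blue, green, red; 480x640 float32, m along the optical axis (not along the pixel's ray), 0 where there is no reading.
- r.camera_model(name): a dict with "K" (3x3 intrinsics, pixels), "extrinsics" (4x4, takes a point from camera to world coordinates). Camera axes: x right, y down, z forward; pixel columns grow to the right and rows downward; lengths in m; the calibration is good to about 2 mm. A picture is of the moment at which its call begins. camera_model takes no time and is no camera call.
- r.close_job(): hands the job in, once; it reports no verdict.
The state is a dict: "time": time; "joint_positions": joint angles; "joint_vel": joint speeds; "joint_torque": joint torques, N m; "ee_pos": TCP position; "eef_rot": TCP orientation; "ft_force": force on the tool from outside, world axes, zero at the start; "torque": the same for the moment, N m; "width": finger opening in m.
Only numpy, scipy, OpenCV 4.12 (cv2) and the standard library are available. Lean on these libraries where they do the work, as an engineer would, in place of code of your own. Each camera call takes 0.05 s, during which the arm holds its last target.

## Working session

There is one attempt and no reset: what is moved stays moved. The work goes in short steps, Python scripts to look and compute and a tool call to move; the robot and the scene stay as the last step left them, time stands still between calls to the robot, and variables do not carry over. Pictures are saved under pics/ and viewed, and the job is handed in when it is done.

Besides the shell and the picture viewer there is one more tool, called by a JSON object that holds its "fn" and its "kwargs", one argument or row to a line. carry_out: Moves the arm, as the interface text tells. Its arguments: {"type":"object","properties":{"increments":{"type":"string"},"squeeze":{"type":"number"}},"required":["increments"]}

```bash
ls; mkdir -p pics
python3 - <<'E'
from bench import r
import cv2,numpy as np
print(r.read_state(), r.pinch_z)
for n in("side","top"):
    p,d=r.camera(n); cv2.imwrite(f"pics/{n}0.png",p); np.save(f"pics/{n}0.npy",d)
    print(n,r.camera_model(n), (d>0).mean())
E
```

```text
pics
{'time': 0.0, 'joint_positions': array([ 1.16144507,  0.33288456, -0.0646904 ,  1.46097071,  0.02159211,
        1.34989866, -0.0885047 ]), 'joint_vel': array([ 8.02845831e-04, -2.13581460e-04, -5.32417108e-05,  1.61978291e-04,
       -5.86366410e-04,  4.03209111e-04, -1.04402582e-03]), 'joint_torque': array([ 2.54081078e-04, -6.23238873e+01,  2.51765916e-02, -3.89903104e+01,
       -6.13408908e-02,  3.95816762e-02,  1.64718108e-04]), 'ee_pos': array([ 0.23557767, -0.57846853,  0.22173196]), 'eef_rot': array([ 8.29815203e-01, -5.58037805e-01, -6.25694620e-04, -3.81976246e-04]), 'ft_force': array([-0.23351551,  0.86361692,  0.42387823]), 'torque': array([-0.00870027, -0.03037105, -0.0109578 ]), 'width': 0.08690481288080798} 0.0187
side {'K': array([[594.21279053,   0.        , 321.46625865],
       [  0.        , 594.21279053, 237.86314258],
       [  0.        ,   0.        ,   1.        ]]), 'extrinsics': array([[-0.92116471, -0.23415365,  0.31084988,  0.09964586],
       [-0.38863467,  0.59546599, -0.70312399,  1.06320793],
       [-0.02046148, -0.76850005, -0.63952248,  1.02384679],
       [ 0.        ,  0.        ,  0.        ,  1.        ]])} 0.9959733072916667
top {'K': array([[516.09661155,   0.        , 308.4174978 ],
       [  0.        , 516.09661155, 234.17471816],
       [  0.        ,   0.        ,   1.        ]]), 'extrinsics': array([[-1.99288067e-02, -9.87849319e-01,  1.54131650e-01,
         4.05699656e-01],
       [-9.99690633e-01,  1.73936515e-02, -1.77791812e-02,
         9.62078116e-04],
       [ 1.48822399e-02, -1.54438285e-01, -9.87890346e-01,
         1.16850181e+00],
       [ 0.00000000e+00,  0.00000000e+00,  0.00000000e+00,
         1.00000000e+00]])} 0.99587890625
```

View pics/side0.png

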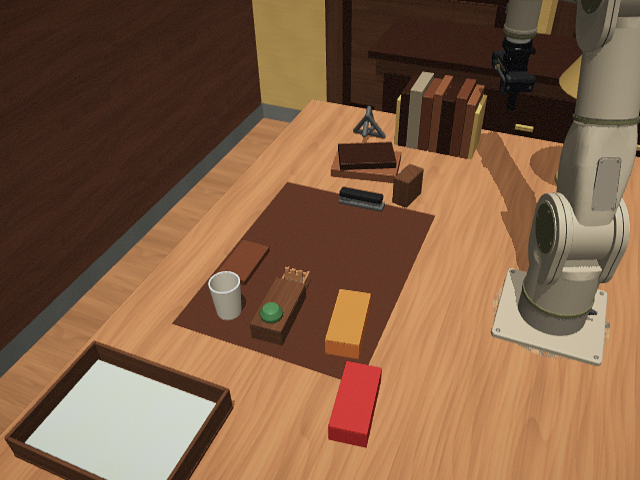

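View pics/top0.png

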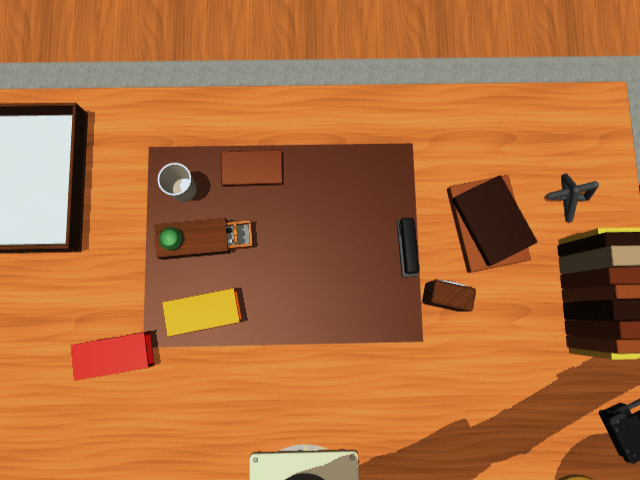

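```bash
cat > h.py <<'E'
from bench import r
import cv2,numpy as np
def cloud(n,d):
    m=r.camera_model(n);K=m["K"];E=m["extrinsics"]
    v,u=np.mgrid[:480,:640]
    c=np.stack([(u-K[0,2])/K[0,0]*d,(v-K[1,2])/K[1,1]*d,d],-1)
    return c@E[:3,:3].T+E[:3,3]
E
python3 - <<'E'
from h import *
for n,(a,b,c,e) in dict(side=(180,200,340,350),top=(140,140,300,350)).items():
    p=cv2.imread(f"pics/{n}0.png")[b:e,a:c]
    cv2.imwrite(f"pics/{n}0z.png",cv2.resize(p,None,fx=3.7 if n=='side' else 2.8,fy=3.7 if n=='side' else 2.8,interpolation=cv2.INTER_CUBIC))
d=np.load("pics/top0.npy");W=cloud("top",d)
np.set_printoptions(precision=3,suppress=True,linewidth=200)
for v in (225,230,235,240,245,250): print(v); print((W[v,145:262:3]*1000).round().astype(int)[:, :].tolist())
E
```

```text
225
[[616, 354, -3], [616, 346, 0], [615, 339, 3], [615, 332, 2], [607, 313, 47], [606, 306, 50], [606, 299, 49], [606, 293, 49], [607, 287, 45], [606, 280, 47], [606, 273, 48], [606, 267, 48], [606, 260, 47], [606, 254, 46], [605, 247, 49], [606, 241, 48], [605, 234, 49], [605, 227, 49], [605, 221, 49], [605, 214, 48], [604, 207, 54], [605, 201, 48], [604, 194, 49], [605, 188, 44], [604, 181, 50], [604, 175, 49], [604, 168, 48], [607, 164, 31], [607, 157, 32], [607, 151, 31], [600, 139, 67], [609, 139, 18], [608, 132, 20], [608, 125, 20], [608, 118, 23], [606, 111, 31], [612, 107, -2], [611, 100, 0], [611, 93, 3]]
230
[[604, 353, -1], [604, 346, 1], [603, 338, 4], [603, 332, 3], [595, 312, 50], [595, 305, 51], [592, 294, 66], [591, 286, 74], [590, 278, 79], [592, 275, 68], [592, 269, 65], [593, 264, 59], [595, 260, 49], [595, 254, 47], [594, 246, 50], [594, 240, 48], [594, 234, 48], [594, 227, 49], [594, 221, 48], [594, 215, 45], [593, 207, 50], [594, 201, 48], [594, 194, 47], [593, 188, 48], [593, 181, 51], [593, 175, 47], [593, 168, 49], [593, 162, 47], [595, 157, 33], [597, 152, 
[... 1930 characters left out ...]
, 39], [561, 117, 36], [560, 110, 40], [564, 106, 9], [565, 100, 2], [565, 93, 2]]
250
[[558, 352, -1], [559, 346, -5], [558, 338, 2], [558, 331, 1], [551, 311, 50], [552, 305, 46], [551, 298, 50], [551, 292, 46], [549, 282, 62], [551, 279, 48], [551, 273, 43], [550, 265, 51], [550, 258, 52], [551, 253, 46], [550, 246, 50], [550, 240, 47], [550, 234, 45], [550, 227, 48], [549, 219, 51], [549, 213, 50], [550, 207, 48], [549, 200, 49], [550, 194, 46], [549, 187, 49], [549, 181, 49], [549, 175, 47], [549, 168, 48], [549, 161, 48], [552, 159, 20], [555, 155, 0], [555, 148, 0], [554, 141, 3], [554, 134, 1], [554, 127, 3], [554, 120, 1], [406, 1, 1169], [554, 107, 0], [554, 100, -1], [553, 93, 4]]
```

View pics/side0z.png

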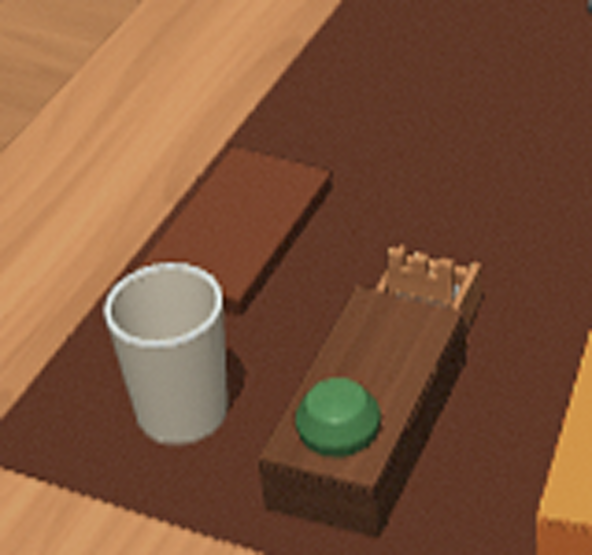

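View pics/top0z.png

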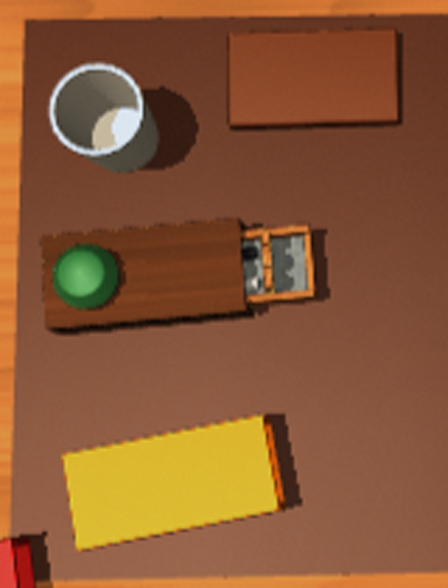

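Run:
```python
from h import *
np.set_printoptions(precision=4,suppress=True,linewidth=200)
d=np.load("pics/top0.npy")
# cast onto plane z=.047 using mask from depth height>0.038 near sleeve
W=cloud("top",d)
m=r.camera_model("top");K=m["K"];E=m["extrinsics"]
def ray(n,uv,z):
    m=r.camera_model(n);K=m["K"];E=m["extrinsics"]
    q=np.c_[uv,np.ones(len(uv))]@np.linalg.inv(K).T@E[:3,:3].T
    return E[:3,3]+q*((z-E[2,3])/q[:,2])[:,None]
for n in("top","side"):
    d=np.load(f"pics/{n}0.npy");W=cloud(n,d)
    M=(W[...,2]>.036)&(W[...,0]>.52)&(W[...,0]<.64)&(W[...,1]>.157)&(W[...,1]<.34)
    if n=="side": M&=(W[...,2]>.042)
    P=W[M]; roof=P[(abs(P[:,2]-.047)<.01)]
    print(n,M.sum(),np.median(roof[:,2]))
    M=cv2.morphologyEx(M.astype(np.uint8),cv2.MORPH_OPEN,np.ones((3,3)))
    cs,_=cv2.findContours(M,0,1);c=max(cs,key=cv2.contourArea)[:,0]
    w=ray(n,c.astype(float),.047)
    rc=cv2.minAreaRect((w[:,:2]*1000).astype(np.float32));print(rc);print(cv2.boxPoints(rc))
    # edge line fits along long sides
d=np.load("pics/top0.npy")
p=cv2.imread("pics/top0.png")
W=cloud("top",d)
Z=W[...,2]
# sub-pixel-ish: side edges per column
up=[];lo=[]
for u in range(165,225):
    col=np.where((Z[205:275,u]>.036))[0]+205
    up.append((u,col[0]-.5));lo.append((u,col[-1]+.5))
for e in(up,lo):
    w=ray("top",np.array(e,float),.047)
    pf=np.polyfit(w[:,1],w[:,0],1,);print("x=",pf, "at y .16:",np.polyval(pf,.16), "at .31",np.polyval(pf,.31),np.std(w[:,0]-np.polyval(pf,w[:,1])))
for rng in(range(224,252),):
    e=[(np.where(Z[v,150:235]>.042)[0][-1]+150+.5,v) for v in rng]; w=ray("top",np.array(e,float),.047);print("mouth",w[:,:2])
    e=[(np.where(Z[v,140:235]>.036)[0][0]+140-.5,v) for v in rng]; w=ray("top",np.array(e,float),.047);print("back",w[::4,:2])
```

```text
top 2440 0.04788276170813777
((577.4627685546875, 238.3463897705078), (75.26244354248047, 156.22573852539062), 4.325862884521484)
[[534.0468 313.3983]
 [545.8307 157.6176]
 [620.8788 163.2945]
 [609.0948 319.0752]]
side 1715 0.04872271535138262
((575.2561645507812, 239.63787841796875), (76.98609161376953, 161.05294799804688), 4.171026229858398)
[[531.0081 317.1513]
 [542.722  156.5249]
 [619.5043 162.1244]
 [607.7903 322.7508]]
x= [-0.0725  0.6334] at y .16: 0.6217524345597452 at .31 0.6108712570777922 0.00445640294781557
x= [-0.01   0.539] at y .16: 0.5374343304082326 at .31 0.5359379853597636 0.010389000365914152
mouth [[0.6062 0.1431]
 [0.604  0.1431]
 [0.6017 0.1431]
 [0.5995 0.1431]
 [0.5973 0.143 ]
 [0.5951 0.143 ]
 [0.5928 0.143 ]
 [0.5906 0.143 ]
 [0.5884 0.143 ]
 [0.5861 0.143 ]
 [0.5839 0.143 ]
 [0.5817 0.143 ]
 [0.5795 0.143 ]
 [0.5773 0.143 ]
 [0.575  0.143 ]
 [0.5728 0.143 ]
 [0.5706 0.143 ]
 [0.5684 0.143 ]
 [0.5662 0.143 ]
 [0.5642 0.1583]
 [0.562  0.1583]
 [0.5598 0.1582]
 [0.5574 0.143 ]
 [0.5554 0.1582]
 [0.5532 0.1582]
 [0.551  0.1582]
 [0.5488 0.1582]
 [0.5466 0.1582]]
back [[0.6092 0.3184]
 [0.6003 0.3182]
 [0.5914 0.3179]
 [0.5826 0.3177]
 [0.5737 0.3175]
 [0.5648 0.3151]
 [0.556  0.3149]]
```

```bash
cat >> h.py <<'E'
from scipy.spatial.transform import Rotation as R
np.set_printoptions(precision=4,suppress=True,linewidth=200)
def ray(n,uv,z):
    m=r.camera_model(n);K=m["K"];E=m["extrinsics"]
    uv=np.asarray(uv,float).reshape(-1,2)
    q=np.c_[uv,np.ones(len(uv))]@np.linalg.inv(K).T@E[:3,:3].T
    return E[:3,3]+q*((z-E[2,3])/q[:,2])[:,None]
def tri(a,b):
    "a: pixel in side, b: pixel in top -> least-squares point, gap"
    A=[];B=[]
    for n,uv in(("side",a),("top",b)):
        o=r.camera_model(n)["extrinsics"][:3,3];p=ray(n,uv,0)[0]-o;p/=np.linalg.norm(p)
        M=np.eye(3)-np.outer(p,p);A.append(M);B.append(M@o)
    x=np.linalg.lstsq(np.vstack(A),np.hstack(B),rcond=None)[0]
    return x,[np.linalg.norm(M@x-b) for M,b in zip(A,B)]
MOUTH=np.array([.583,.1605]);AX=np.array([-.0755,.9971])
def down(yaw): return R.from_euler('z',yaw,degrees=True)*R.from_quat([1,0,0,0])
def inc(pos,yaw):
    s=r.read_state();q=R.from_quat(s["eef_rot"])
    best=min((q.inv()*down(y) for y in(yaw,yaw+180)),key=lambda a:a.magnitude())
    print("t",s["time"],"pos",s["ee_pos"],"yaw",np.degrees(np.arctan2(*q.as_matrix()[[1,0],0])),"w",s["width"],"q7",s["joint_positions"][6],"F",s["ft_force"])
    print("turn",best.as_rotvec(degrees=True).round(2),"shift",q.inv().apply(np.array(pos)-s["ee_pos"]).round(4))
def onax(d,lat=0):
    "world xy of a point d m out of the mouth along the axis"
    return MOUTH-AX*d+lat*np.array([AX[1],-AX[0]])
E
python3 - <<'E'
from h import *
n="top";d=np.load("pics/top0.npy");W=cloud(n,d)
p=cv2.imread("pics/top0.png")
for nm,(u0,u1,v0,v1),zz in [("notebook",(205,300,140,195),(.01,.03)),("stapler",(390,425,205,285),(.02,.06)),("cup",(150,205,155,205),(.08,.11)),("orange",(155,250,280,345),(.03,.06))]:
    S=W[v0:v1,u0:u1].reshape(-1,3);S=S[(S[:,2]>zz[0])&(S[:,2]<zz[1])]
    print(nm,S.min(0),S.max(0))
# tray top rim/wood outer: heights 0.034+ plane .038
M=((W[...,2]>.012)&(W[...,0]>.53)&(W[...,0]<.64)&(W[...,1]>.09)&(W[...,1]<.156)).astype(np.uint8)
ys,xs=np.where(M);print(xs.min(),xs.max(),ys.min(),ys.max())
for v in range(222,250,2): print(v,ray(n,[np.where(M[v])[0].max()+.5,v],.038)[0,:2] if M[v].any() else None)
s=W[218:252,225:260].reshape(-1,3);s=s[(s[:,2]>.045)&(s[:,1]<.15)];print("leaf",len(s),s.min(0),s.max(0),np.median(s,0))
a=np.array(s);print(a[a[:,2]>.06][:20])
n="side";W=cloud(n,np.load("pics/side0.npy"));S=W[255:300,270:320].reshape(-1,3);S=S[(S[:,2]>.05)&(S[:,1]<.156)&(S[:,1]>.09)]
print("leaf side",len(S),S.min(0),S.max(0),np.median(S,0))
inc([*onax(.04),.25],4.3)
E
```

```text
notebook [0.7013 0.0381 0.0101] [0.7841 0.1787 0.0273]
stapler [ 0.4912 -0.2596  0.0209] [ 0.615  -0.2248  0.0494]
cup [0.6615 0.2299 0.0801] [0.7335 0.3009 0.1017]
orange [0.3664 0.1324 0.0305] [0.4641 0.2975 0.0561]
229 252 221 249
222 [0.6117 0.1087]
224 [0.6072 0.1065]
226 [0.6027 0.1066]
228 [0.5982 0.1066]
230 [0.5937 0.1066]
232 [0.5892 0.1066]
234 [0.5847 0.1044]
236 [0.5802 0.1044]
238 [0.5757 0.1044]
240 [0.5712 0.1044]
242 [0.5668 0.1045]
244 [0.5623 0.1045]
246 [0.5579 0.1045]
248 [0.5536 0.1177]
leaf 68 [0.4057 0.001  0.0456] [0.6055 0.146  1.1685] [0.5808 0.1399 0.0637]
[[0.605  0.1439 0.0663]
 [0.6055 0.1421 0.0632]
 [0.6049 0.1395 0.0663]
 [0.6032 0.1442 0.064 ]
 [0.6032 0.142  0.064 ]
 [0.602  0.139  0.0703]
 [0.6007 0.1439 0.0661]
 [0.6006 0.1417 0.0662]
 [0.6004 0.1394 0.067 ]
 [0.5983 0.1416 0.0667]
 [0.5986 0.1397 0.0648]
 [0.5969 0.1422 0.0622]
 [0.5967 0.1399 0.0634]
 [0.4057 0.001  1.1685]
 [0.5895 0.1416 0.067 ]
 [0.5901 0.1399 0.0633]
 [0.5896 0.1374 0.066 ]
 [0.4057 0.001  1.1685]
 [0.5875 0.1417 0.0657]
 [0.5869 0.1391 0.0695]]
leaf side 105 [0.5599 0.1346 0.0503] [0.606  0.1483 0.0705] [0.5824 0.1426 0.0581]
t 0.1 pos [ 0.2357 -0.5785  0.2219] yaw -67.83590495138317 w 0.08714840285717551 q7 -0.08848865348713678 F [-0.1249  0.0782  0.2982]
turn [ -0.04   0.06 -72.14] shift [-0.5153 -0.5882 -0.0275]
```

{"fn": "carry_out", "kwargs": {
  "increments": "0 0 -25 -0.17 -0.2 -0.01 0.087;0 0 -50 -0.34 -0.39 -0.02 0.087;0 0 -72.1 -0.515 -0.588 -0.0275 0.087;0 0 -72.1 -0.515 -0.588 -0.0275 0.087;0 0 -72.1 -0.515 -0.588 -0.0275 0.087",
  "squeeze": 40
}}

```text
time: 0.72
ee_pos: [0.3767, -0.2979, 0.2336]
eef_rot: [0.993, -0.12, -0.0, -0.0]
ft_force: [1.1, 0.2, 0.3]
width: 0.0867
```

```bash
python3 -c "
from h import *
inc([*onax(.04),.25],4.3)"
```

```text
t 0.725 pos [ 0.3767 -0.2979  0.2336] yaw -13.774707620906618 w 0.0866771394366487 q7 0.3280369694093922 F [1.058  0.2496 0.3366]
turn [ -0.05   0.04 -18.07] shift [ 0.1037 -0.4563 -0.0162]
```

{"fn": "carry_out", "kwargs": {
  "increments": "0 0 -18 0.1037 -0.456 -0.016 0.087;0 0 -18 0.1037 -0.456 -0.016 0.087;0 0 -18 0.1037 -0.456 -0.016 0.087;0 0 -18 0.1037 -0.456 -0.016 0.087;0 0 -18 0.1037 -0.456 -0.016 0.087"
}}

```text
time: 1.35
ee_pos: [0.5162, -0.0188, 0.2445]
eef_rot: [0.999, 0.037, -0.0, -0.0]
ft_force: [0.6, -0.7, 0.2]
width: 0.0871
```

```bash
python3 -c "
from h import *
inc([*onax(.04),.10],4.3)"
```

```text
t 1.35 pos [ 0.5162 -0.0188  0.2445] yaw 4.193535839472268 w 0.08713467048139338 q7 -0.043170494737787356 F [ 0.5695 -0.6777  0.1614]
turn [-0.03  0.02 -0.11] shift [ 0.0799 -0.1339  0.1445]
```

{"fn": "carry_out", "kwargs": {
  "increments": "0 0 0 0.04 -0.067 0.06 0.087;0 0 0 0.08 -0.134 0.1 0.087;0 0 0 0.08 -0.134 0.1445 0.087;0 0 0 0.08 -0.134 0.1445 0.087;0 0 0 0.08 -0.134 0.1445 0.087"
}}

```text
time: 1.98
ee_pos: [0.5845, 0.122, 0.0977]
eef_rot: [0.999, 0.038, -0.002, -0.001]
ft_force: [0.4, -0.4, -0.1]
width: 0.0867
```

```bash
python3 -c "
from h import *
inc([*onax(.04),.012],4.3)
for n in('side','top'):
    p,d=r.camera(n)
    q=p[200:350,180:340] if n=='side' else p[140:350,140:300]
    cv2.imwrite(f'pics/{n}1.png',cv2.resize(q,None,fx=3,fy=3,interpolation=2)[:600])"
```

```text
t 1.975 pos [0.5845 0.122  0.0977] yaw 4.333510021063755 w 0.08674997942063181 q7 -0.43531552573384885 F [ 0.4173 -0.4061 -0.118 ]
turn [-0.07  0.28  0.03] shift [0.0018 0.0016 0.0857]
```

View pics/side1.png

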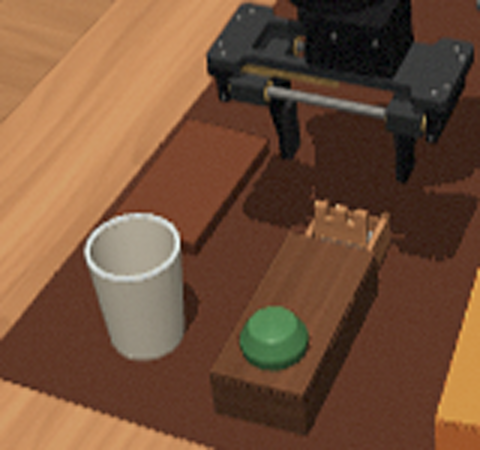

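{"fn": "carry_out", "kwargs": {
  "increments": "0 0.3 0 0.002 0.0016 0.03 0.087;0 0.3 0 0.002 0.0016 0.06 0.087;0 0.3 0 0.002 0.0016 0.0855 0.087;0 0.3 0 0.002 0.0016 0.0855 0.087;0 0.3 0 0.002 0.0016 0.0855 0.087"
}}

```text
time: 2.7
ee_pos: [0.5895, 0.1183, 0.0172]
eef_rot: [0.999, 0.036, 0.004, -0.0]
ft_force: [0.8, -0.0, -0.4]
width: 0.087
```

{"fn": "carry_out", "kwargs": {
  "increments": "0 0 0 0 0 0 0.05;0 0 0 0 0 0 0.05;0 0 0 0 0 0 0.05;0 0 0 0 0 0 0.05;0 0 0 0 0 0 0.05"
}}

```text
time: 3.32
ee_pos: [0.5891, 0.1181, 0.0171]
eef_rot: [0.999, 0.036, 0.003, 0.0]
ft_force: [-3.4, -3.0, 4.7]
width: 0.0579
```

```bash
python3 -c "
from h import *
inc([*onax(.2),.014],4.3)"
```

```text
t 3.325 pos [0.5891 0.1181 0.0171] yaw 4.119777706315378 w 0.05792449537415595 q7 -0.48512614129591597 F [-3.3966 -2.9803  4.7198]
turn [ 0.02 -0.38 -0.18] shift [-0.0023  0.1572  0.0032]
```

{"fn": "carry_out", "kwargs": {
  "increments": "0 0 0 0 0.01 0 0.05;0 0 0 0 0.03 0 0.05;0 0 0 -0.0005 0.05 0 0.05;0 0 0 -0.0008 0.07 0 0.05;0 0 0 -0.001 0.085 0 0.05"
}}

```text
time: 3.95
ee_pos: [0.5945, 0.0311, 0.0172]
eef_rot: [0.999, 0.035, 0.003, 0.0]
ft_force: [2.1, 3.1, -3.2]
width: 0.0582
```

```bash
python3 -c "
from h import *
inc([*onax(.2),.017],4.3)
for n in('side','top'):
    p,d=r.camera(n)
    q=p[200:350,180:340] if n=='side' else p[140:350,140:340]
    cv2.imwrite(f'pics/{n}2.png',cv2.resize(q,None,fx=3,fy=3,interpolation=2)[:600])"
```

```text
t 3.95 pos [0.5945 0.0311 0.0172] yaw 4.012077385757994 w 0.05821195703343948 q7 -0.3327308141672399 F [ 2.1062  3.0806 -3.1921]
turn [ 0.03 -0.4  -0.29] shift [-0.0013  0.0701  0.0002]
```

View pics/side2.png

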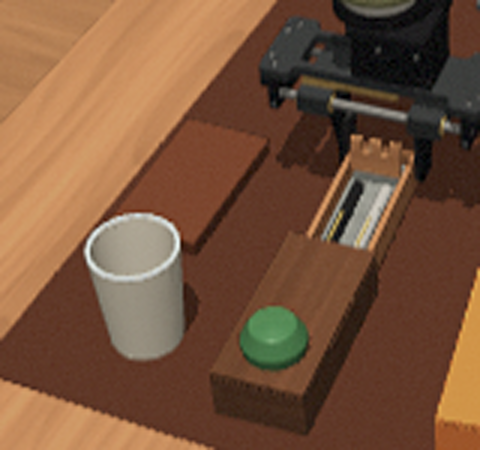

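The tray is sliding out straight between the fingers, with the rest still upright (crop, about (380,155)). I'll keep pulling.

{"fn": "carry_out", "kwargs": {
  "increments": "0 0 0 0 0.015 0 0.05;0 0 0 0 0.03 0 0.05;0 0 0 -0.0005 0.045 0 0.05;0 0 0 -0.001 0.06 0 0.05;0 0 0 -0.001 0.075 0 0.05"
}}

```text
time: 4.68
ee_pos: [0.5986, -0.0463, 0.0171]
eef_rot: [0.999, 0.034, 0.003, 0.001]
ft_force: [0.0, 0.1, -5.4]
width: 0.058
```

{"fn": "carry_out", "kwargs": {
  "increments": "0 0 0 0 0 0.001 0.05;0 0 0 0 0 0.003 0.05;0 0 0 0 0 0.004 0.05;0 0 0 0 0 0.004 0.05;0 0 0 0 0 0.004 0.06"
}}

```text
time: 5.3
ee_pos: [0.5988, -0.0456, 0.0133]
eef_rot: [0.999, 0.034, 0.003, 0.001]
ft_force: [-0.9, 0.6, -0.3]
width: 0.0594
```

```bash
python3 -c "
from h import *
inc([*onax(.2),.017],4.3)
for n in('side','top'):
    p,d=r.camera(n)
    q=p[180:330,180:340] if n=='side' else p[140:350,140:380]
    cv2.imwrite(f'pics/{n}3.png',cv2.resize(q,None,fx=3,fy=3,interpolation=2)[:600])"
```

```text
t 5.3 pos [ 0.5988 -0.0456  0.0133] yaw 3.954259100528268 w 0.05936662484501851 q7 -0.20089704721678237 F [-0.9295  0.5897 -0.2687]
turn [ 0.11 -0.38 -0.35] shift [-0.0002 -0.0067 -0.0037]
```

View pics/side3.png

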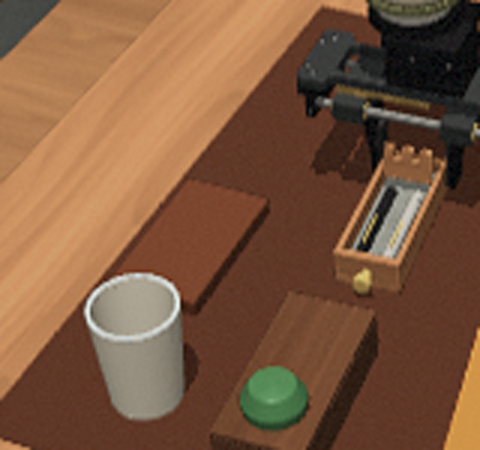

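{"fn": "carry_out", "kwargs": {
  "increments": "0 0 0 0 0 0 0.087;0 0 0 0 0 0 0.087;0 0 0 0 0 -0.04 0.087;0 0 0 0 0 -0.08 0.087;0 0 0 0 -0.02 -0.085 0.05"
}}

```text
time: 6.02
ee_pos: [0.5985, -0.0268, 0.1011]
eef_rot: [0.999, 0.033, 0.006, 0.001]
ft_force: [0.7, 0.4, -0.8]
width: 0.082
```

{"fn": "carry_out", "kwargs": {
  "increments": "0 0 0 0 -0.028 0 0;0 0 0 0 -0.028 0 0;0 0 0 0 -0.028 0 0;0 0 0 0 -0.028 0 0;0 0 0 0 -0.028 0 0"
}}

```text
time: 6.65
ee_pos: [0.5966, 0.0004, 0.1007]
eef_rot: [0.999, 0.032, 0.005, 0.002]
ft_force: [0.2, 1.1, -0.0]
width: 0.035
```

```bash
python3 -c "
from h import *
inc([*onax(.2),.05],4.3)
for n in('side','top'):
    p,d=r.camera(n)
    q=p[180:330,180:380] if n=='side' else p[140:350,140:380]
    cv2.imwrite(f'pics/{n}4.png',cv2.resize(q,None,fx=3,fy=3,interpolation=2)[:600]);np.save(f'pics/{n}4.npy',d);cv2.imwrite(f'pics/{n}4f.png',p)"
```

```text
t 6.65 pos [0.5966 0.0004 0.1007] yaw 3.7257777513199812 w 0.03498410071375213 q7 -0.23458200152947292 F [ 0.247   1.1069 -0.0198]
turn [ 0.2  -0.61 -0.58] shift [-0.0016  0.0392  0.0508]
```

View pics/side4.png

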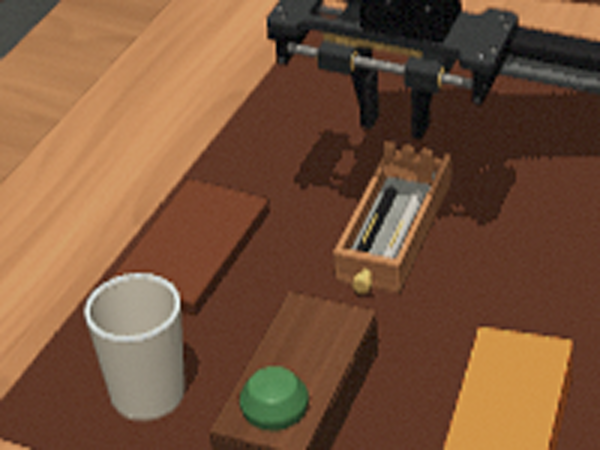

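View pics/top4.png

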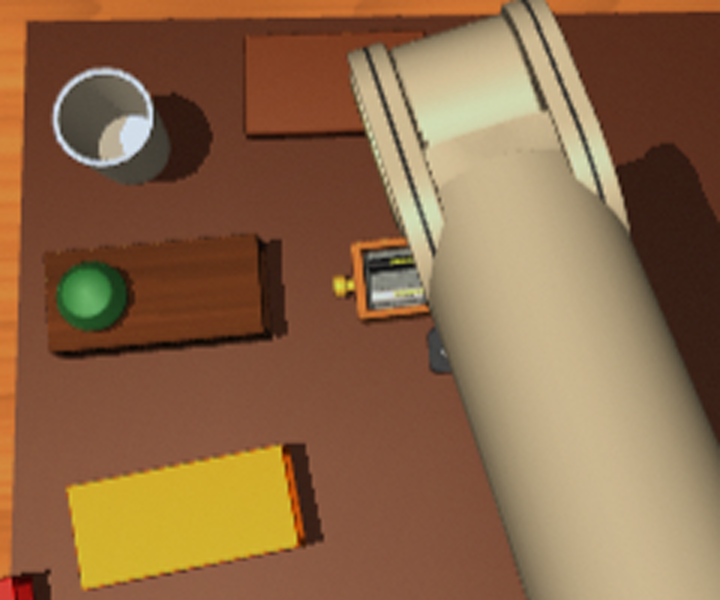

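```bash
python3 -c "
from h import *
f=lambda x,y:(140+x/3,140+y/3)
print(ray('top',[f(334,286)],.017),ray('top',[f(353,243),f(361,320)],.034))
g=lambda x,y:(180+x/3,180+y/3)
print('side',ray('side',[g(337,253),g(400,268),g(450,158)],.034))
print(tri(g(361,282),f(341,286)))
p=cv2.imread('pics/side4f.png')[215:290,270:345];cv2.imwrite('pics/s4z.png',cv2.resize(p,None,fx=8,fy=8,interpolation=2))
"
```

```text
[[0.585 0.109 0.017]] [[0.6144 0.0932 0.034 ]
 [0.5566 0.0875 0.034 ]]
side [[ 0.6081  0.0957  0.034 ]
 [ 0.5525  0.0933  0.034 ]
 [ 0.5682 -0.053   0.034 ]]
(array([0.5843, 0.1035, 0.0164]), [np.float64(0.0006564712206072095), np.float64(0.0006564712206053079)])
```

View pics/s4z.png

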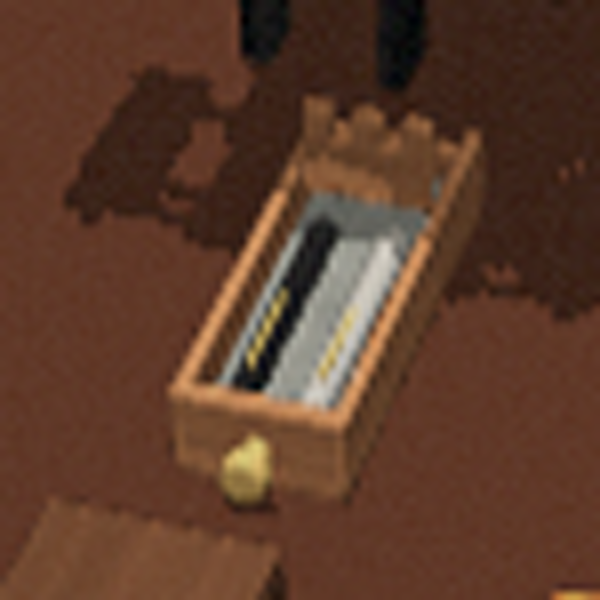

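{"fn": "carry_out", "kwargs": {
  "increments": "0 0 0 -0.003 0 0 0;0 0 0 -0.003 0 0.02 0;0 0 0 -0.003 0 0.04 0;0 0 0 -0.003 0 0.052 0;0 0 0 -0.003 0 0.052 0"
}}

```text
time: 7.38
ee_pos: [0.5934, 0.0005, 0.0473]
eef_rot: [0.999, 0.033, 0.004, 0.001]
ft_force: [-0.3, 1.0, -0.8]
width: 0.0004
```

```bash
python3 -c "
from h import *
inc([.593,-.013,.048],4.3)
p,d=r.camera('side')
p=p[195:290,260:355];cv2.imwrite('pics/s5z.png',cv2.resize(p,None,fx=6,fy=6,interpolation=2))
"
```

```text
t 7.375 pos [0.5934 0.0005 0.0473] yaw 3.76802110731068 w 0.00040067189095039334 q7 -0.265965124434191 F [-0.2874  0.9794 -0.7577]
turn [ 0.17 -0.49 -0.53] shift [-0.0012  0.0134 -0.0007]
```

View pics/s5z.png

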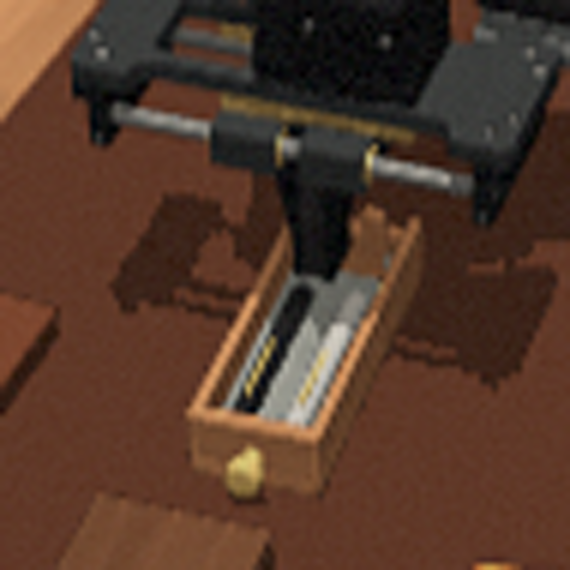

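{"fn": "carry_out", "kwargs": {
  "increments": "0 0 0 0 0.012 0 0;0 0 0 0 0.022 0 0;0 0 0 0 0.03 0 0;0 0 0 0 0.036 0.002 0;0 0 0 0 0.042 0.005 0"
}}

```text
time: 8.05
ee_pos: [0.5969, -0.0418, 0.0434]
eef_rot: [0.999, 0.033, 0.005, 0.001]
ft_force: [0.3, 0.3, 0.3]
width: 0.0004
```

{"fn": "carry_out", "kwargs": {
  "increments": "0 0 0 0 0.001 0.002 0;0 0 0 0 0.002 0.004 0;0 0 0 0 0.002 0.006 0;0 0 0 0 0.002 0.008 0;0 0 0 0 0.002 0.008 0"
}}

```text
time: 8.68
ee_pos: [0.5969, -0.0436, 0.0352]
eef_rot: [0.999, 0.033, 0.005, 0.001]
ft_force: [-0.4, 1.1, 0.7]
width: 0.0006
```

```bash
python3 -c "
from h import *
inc([.593,-.013,.034],4.3)
p,d=r.camera('side')
p=p[195:290,260:355];cv2.imwrite('pics/s6z.png',cv2.resize(p,None,fx=6,fy=6,interpolation=2))
"
```

```text
t 8.675 pos [ 0.5969 -0.0436  0.0352] yaw 3.769664767662288 w 0.0006365873600311673 q7 -0.1953061137983431 F [-0.428  1.092  0.66 ]
turn [ 0.17 -0.56 -0.53] shift [-0.0019 -0.0308  0.0011]
```

View pics/s6z.png

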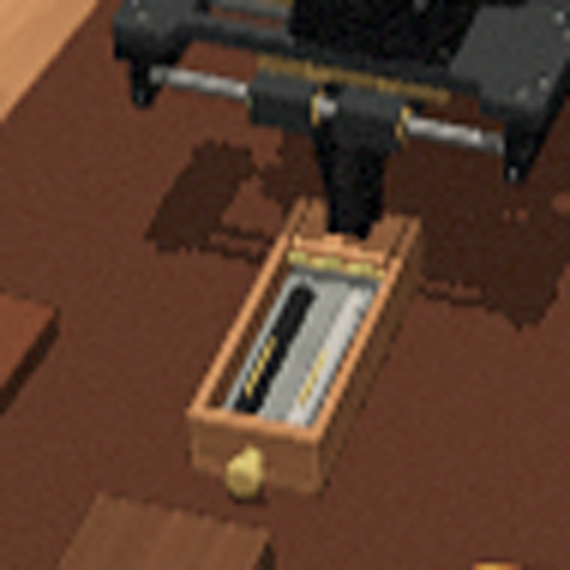

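{"fn": "carry_out", "kwargs": {
  "increments": "0 0 0 -0.002 0.008 0.001 0;0 0 0 -0.002 0.008 0.002 0;0 0 0 -0.002 0.008 0.003 0;0 0 0 -0.002 0.008 0.004 0;0 0 0 -0.002 0.008 0.004 0"
}}

```text
time: 9.35
ee_pos: [0.5959, -0.0524, 0.0338]
eef_rot: [0.999, 0.033, 0.005, 0.002]
ft_force: [-11.4, -0.2, 25.8]
width: 0.0004
```

{"fn": "carry_out", "kwargs": {
  "increments": "0 0 0 0 0 -0.01 0;0 0 0 0 0 -0.05 0;0 0 0 0 -0.03 -0.07 0.04;0 0 0 0 -0.06 -0.07 0.087;0 0 0 0 -0.068 -0.07 0.087"
}}

```text
time: 9.98
ee_pos: [0.5906, 0.0175, 0.1038]
eef_rot: [0.999, 0.034, 0.006, 0.002]
ft_force: [0.7, -1.2, 0.1]
width: 0.0229
```

```bash
python3 -c "
from h import *
inc([.590,.016,.015],4.3)
p,d=r.camera('side');cv2.imwrite('pics/s7f.png',p)
p=p[195:290,260:355];cv2.imwrite('pics/s7z.png',cv2.resize(p,None,fx=8,fy=6,interpolation=2))
"
```

```text
t 9.975 pos [0.5906 0.0175 0.1038] yaw 3.8813255908325432 w 0.0229423161411294 q7 -0.26124416943364015 F [ 0.6576 -1.1736  0.1304]
turn [ 0.23 -0.63 -0.42] shift [-0.0016  0.0011  0.0888]
```

View pics/s7z.png

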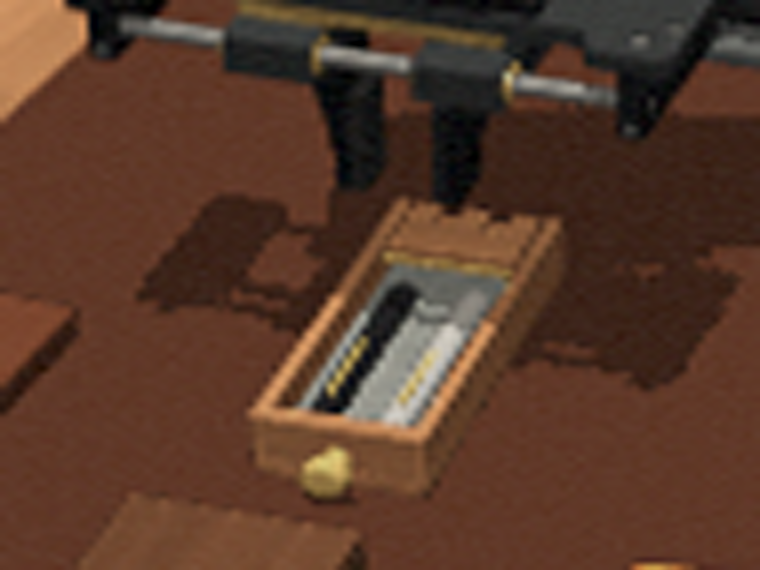

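{"fn": "carry_out", "kwargs": {
  "increments": "0 -0.6 0 -0.0016 0.001 0 0.087;0 -0.6 0 -0.0016 0.001 0 0.087;0 -0.6 0 -0.0016 0.001 0.04 0.087;0 -0.6 0 -0.0016 0.001 0.07 0.087;0 -0.6 0 -0.0016 0.001 0.093 0.087"
}}

```text
time: 10.65
ee_pos: [0.5895, 0.0147, 0.0089]
eef_rot: [0.999, 0.033, -0.001, 0.002]
ft_force: [-0.3, -0.0, 0.7]
width: 0.0766
```

{"fn": "carry_out", "kwargs": {
  "increments": "0 0 0 0 0 0 0.05;0 0 0 0 0 0 0.05;0 0 0 0 0 0 0.05;0 0 0 0 0 0 0.05;0 0 0 0 0 0 0.05"
}}

```text
time: 11.28
ee_pos: [0.5906, 0.0145, 0.0101]
eef_rot: [0.999, 0.033, 0.001, 0.002]
ft_force: [1.3, -0.6, 6.5]
width: 0.058
```

```bash
python3 -c "
from h import *
inc([.590,.016,.035],94)
"
```

```text
t 11.275 pos [0.5906 0.0145 0.0101] yaw 3.777656973163096 w 0.05800501864772217 q7 -0.3194341904378417 F [ 1.2519 -0.624   6.528 ]
turn [ 0.17 -0.26 89.78] shift [-0.0004 -0.0014 -0.0249]
```

{"fn": "carry_out", "kwargs": {
  "increments": "0 0 0 0 0 -0.01 0.05;0 0 0 -0.01 0 -0.025 0.05;0 0 10 -0.02 0 -0.025 0.05;0 0 20 -0.02 0 -0.025 0.05;0 0 30 -0.02 0 -0.025 0.05"
}}

```text
time: 11.9
ee_pos: [0.5697, 0.0133, 0.035]
eef_rot: [0.973, -0.23, 0.0, 0.002]
ft_force: [-0.2, 0.1, -4.9]
width: 0.058
```

```bash
python3 -c "
from h import *
inc([.570,.016,.035],94)
"
```

```text
t 11.9 pos [0.5697 0.0133 0.035 ] yaw -26.552071400229806 w 0.057998216905763976 q7 -0.7864154226727633 F [-0.2013  0.1338 -4.9116]
turn [ 0.16 -0.23 59.45] shift [-0.0009 -0.0025 -0.    ]
```

{"fn": "carry_out", "kwargs": {
  "increments": "0 0 10 0 0 0 0.05;0 0 20 0 0 0 0.05;0 0 30 0 0 0 0.05;0 0 40 0 0 0 0.05;0 0 50 0 0 0 0.05"
}}

```text
time: 12.52
ee_pos: [0.5689, 0.0136, 0.0349]
eef_rot: [0.783, -0.622, 0.001, 0.002]
ft_force: [0.7, 0.1, -5.4]
width: 0.0579
```

{"fn": "carry_out", "kwargs": {
  "increments": "0 0 9.5 0 0 0 0.05;0 0 9.5 0 0 0.01 0.05;0 0 9.5 0 0 0.02 0.05;0 0 9.5 0 0 0.0248 0.05;0 0 9.5 0 0 0.0255 0.05"
}}

```text
time: 13.15
ee_pos: [0.5678, 0.0134, 0.0099]
eef_rot: [0.73, -0.684, 0.0, 0.003]
ft_force: [-12.6, -1.9, 19.7]
width: 0.058
```

{"fn": "carry_out", "kwargs": {
  "increments": "0 0 0 0 0 0 0.087;0 0 0 0 0 0 0.087;0 0 0 0 0 0 0.087;0 0 0 0 0 -0.03 0.087;0 0 0 0 0 -0.075 0.087"
}}

```text
time: 13.78
ee_pos: [0.5672, 0.0137, 0.0846]
eef_rot: [0.73, -0.683, -0.001, 0.004]
ft_force: [-0.2, -0.7, -0.2]
width: 0.0862
```

```bash
python3 -c "
from h import *
inc([.570,.016,.035],94)
p,d=r.camera('side')
p=p[180:330,200:380];cv2.imwrite('pics/s8z.png',cv2.resize(p,None,fx=4,fy=4,interpolation=2))
"
```

```text
t 13.775 pos [0.5672 0.0137 0.0846] yaw -86.22625019016509 w 0.08617123322787787 q7 -1.7309711944868424 F [-0.1702 -0.7105 -0.1658]
turn [ 0.42 -0.24 -0.23] shift [-0.0023 -0.0033  0.0495]
```

View pics/s8z.png

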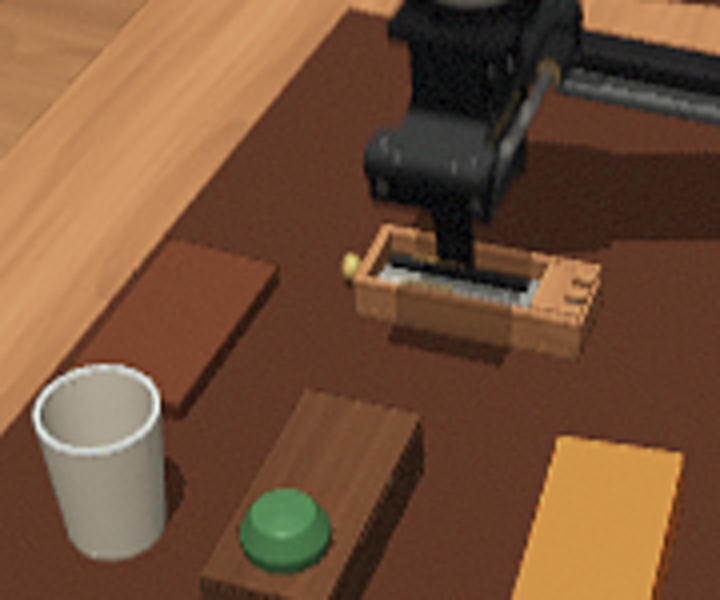

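{"fn": "carry_out", "kwargs": {
  "increments": "0 0 -10.5 0 0 0 0.087;0 0 -21 0 0 0 0.087;0 0 -31.5 0 0 0 0.087;0 0 -42 0 0 0 0.087;0 0 -52 0 0 0 0.087"
}}

```text
time: 14.45
ee_pos: [0.571, 0.0142, 0.0916]
eef_rot: [0.957, -0.291, 0.002, 0.002]
ft_force: [-0.1, 0.1, -0.3]
width: 0.087
```

{"fn": "carry_out", "kwargs": {
  "increments": "0 0 -10.5 0 0 0 0.087;0 0 -21 0 0 0 0.087;0 0 -31.5 0 0 0 0.087;0 0 -42 0 0 0 0.087;0 0 -52 0 0 0 0.087"
}}

```text
time: 15.08
ee_pos: [0.5712, 0.0143, 0.0915]
eef_rot: [0.987, 0.161, 0.001, 0.002]
ft_force: [-0.2, -1.0, -0.8]
width: 0.0871
```

{"fn": "carry_out", "kwargs": {
  "increments": "0 0 -10.5 0 0 0 0.087;0 0 -21 0 0 0 0.087;0 0 -31.5 0 0 0 0.087;0 0 -42 0 0 0 0.087;0 0 -52 0 0 0 0.087"
}}

```text
time: 15.7
ee_pos: [0.5714, 0.0142, 0.0913]
eef_rot: [0.815, 0.58, 0.0, 0.003]
ft_force: [0.1, -0.5, -1.2]
width: 0.0868
```

```bash
python3 -c "
from h import *
inc([.568,.0135,.084],94)
"
```

```text
t 15.7 pos [0.5714 0.0142 0.0913] yaw 70.83185925966941 w 0.08679207106531656 q7 0.8485566295079667 F [ 0.0595 -0.5141 -1.181 ]
turn [  0.22   0.21 -23.17] shift [-0.0017 -0.003   0.0073]
```

{"fn": "carry_out", "kwargs": {
  "increments": "0 0 -11.5 -0.0017 -0.003 0 0.087;0 0 -23 -0.0017 -0.003 0.01 0.087;0 0 -23 -0.0017 -0.003 0.04 0.087;0 0 -23 -0.0017 -0.003 0.07 0.087;0 0 -23 -0.0017 -0.003 0.081 0.087"
}}

```text
time: 16.32
ee_pos: [0.5675, 0.0131, 0.0088]
eef_rot: [0.683, 0.73, -0.001, 0.002]
ft_force: [-0.0, 0.7, 0.2]
width: 0.0873
```

{"fn": "carry_out", "kwargs": {
  "increments": "0 0 0 0 0 0 0.05;0 0 0 0 0 0 0.05;0 0 0 0 0 0 0.05;0 0 0 0 0 0 0.05;0 0 0 0 0 0 0.05"
}}

```text
time: 16.95
ee_pos: [0.5679, 0.0132, 0.0095]
eef_rot: [0.683, 0.73, -0.001, 0.002]
ft_force: [-2.2, -0.6, 5.6]
width: 0.0576
```

{"fn": "carry_out", "kwargs": {
  "increments": "0 0 0 0 0 -0.01 0.05;0 0 0 0 0 -0.025 0.05;0 0 10 0 0 -0.025 0.05;0 0 20 0 0 -0.025 0.05;0 0 30 0 0 -0.025 0.05"
}}

```text
time: 17.58
ee_pos: [0.5678, 0.0133, 0.0353]
eef_rot: [0.85, 0.526, 0.0, 0.002]
ft_force: [-0.0, 0.7, -5.2]
width: 0.0576
```

{"fn": "carry_out", "kwargs": {
  "increments": "0 0 10 0 0 0 0.05;0 0 20 0 0 0 0.05;0 0 30 0 0 0 0.05;0 0 40 0 0 0 0.05;0 0 50 0 0 0 0.05"
}}

```text
time: 18.2
ee_pos: [0.5678, 0.0135, 0.036]
eef_rot: [0.993, 0.115, 0.001, 0.002]
ft_force: [0.7, 0.5, -5.4]
width: 0.0573
```

```bash
python3 -c "
from h import *
inc([*onax(.15),.05],4.3)
p,d=r.camera('side')
p=p[180:330,200:380];cv2.imwrite('pics/s9z.png',cv2.resize(p,None,fx=4,fy=4,interpolation=2))
"
```

```text
t 18.2 pos [0.5678 0.0135 0.036 ] yaw 13.188082818881435 w 0.05732462497530258 q7 -0.11124092341774881 F [ 0.6619  0.4921 -5.45  ]
turn [ 0.23 -0.12  8.89] shift [ 0.0253  0.0086 -0.0139]
```

View pics/s9z.png

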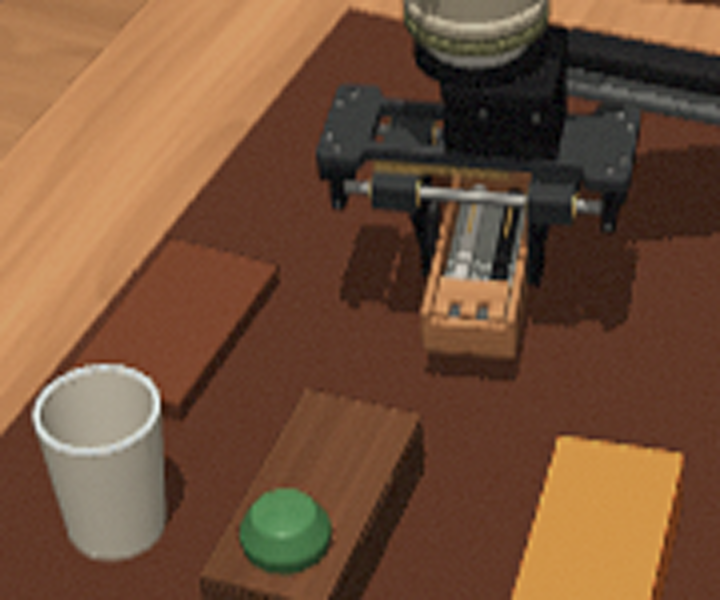

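```bash
sed -i 's/^MOUTH=.*/MOUTH=np.array([.5845,.1605]);AX=np.array([-.0730,.9973])/' h.py; python3 -c "
from h import *
inc([*onax(.10),.025],4.2)
"
```

```text
t 18.25 pos [0.5679 0.0137 0.0361] yaw 12.707375171087952 w 0.05782571599742588 q7 -0.11922471448139164 F [-0.2228  0.6017 -4.4492]
turn [ 0.22 -0.14  8.51] shift [ 0.0336 -0.0407  0.011 ]
```

{"fn": "carry_out", "kwargs": {
  "increments": "0 0 4 0.015 -0.01 0 0.05;0 0 8.5 0.03 -0.025 0 0.05;0.2 -0.1 8.5 0.0336 -0.0407 0.005 0.05;0.2 -0.1 8.5 0.0336 -0.0407 0.011 0.05;0.2 -0.1 8.5 0.0336 -0.0407 0.011 0.05"
}}

```text
time: 18.88
ee_pos: [0.5908, 0.0597, 0.0241]
eef_rot: [0.999, 0.037, -0.001, 0.001]
ft_force: [-0.3, 0.1, -5.9]
width: 0.0577
```

```bash
python3 -c "
from h import *
inc([*onax(.088),.015],4.2)
for n in('side','top'):
    p,d=r.camera(n)
    cv2.imwrite(f'pics/{n}10f.png',p);np.save(f'pics/{n}10.npy',d)
    q=p[220:320,240:340] if n=='side' else p[190:280,140:280]
    s=6 if n=='side' else 5
    cv2.imwrite(f'pics/{n}10.png',cv2.resize(q,None,fx=s,fy=s,interpolation=2))"
```

```text
t 18.875 pos [0.5908 0.0597 0.0241] yaw 4.27062498076049 w 0.05768922705210233 q7 -0.34364237422716115 F [-0.3434  0.0738 -5.8953]
turn [0.06 0.07 0.07] shift [ 0.0011 -0.013   0.0091]
```

View pics/side10.png

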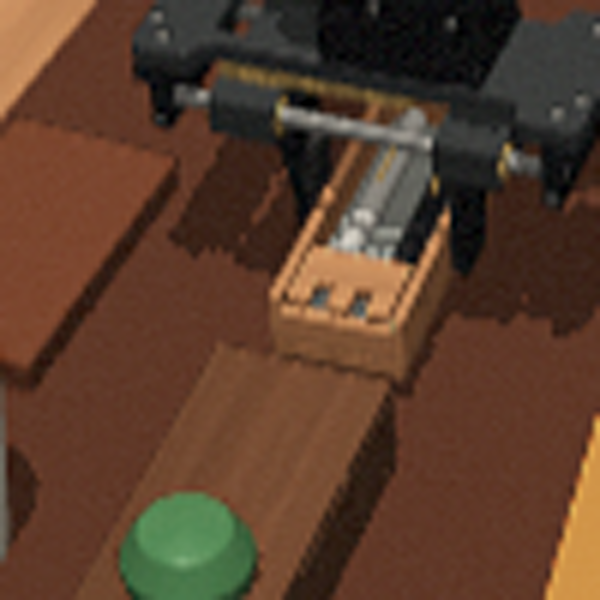

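View pics/top10.png

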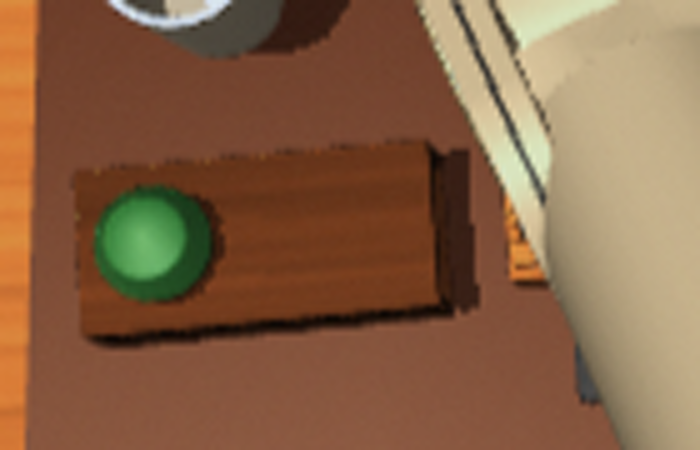

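```bash
python3 -c "
from h import *
t=lambda x,y:(140+x/5,190+y/5)
s=lambda x,y:(240+x/6,220+y/6)
def fr(P):
    v=P[:,:2]-MOUTH; return np.c_[-v@AX, v@np.array([AX[1],-AX[0]])]*1000
print('top sleeve',fr(ray('top',[t(428,141),t(443,304),t(76,173),t(84,336)],.047)))
print('top tray corner',fr(ray('top',[t(511,283)],.048)))
print('side sleeve',fr(ray('side',[s(219,345),s(395,385)],.047)))
print('side tray top',fr(ray('side',[s(272,293),s(404,333)],.048)))
print('side tray bottom',fr(ray('side',[s(275,345),s(398,378)],.0145)))
print(fr(r.read_state()['ee_pos'][None]))
"
```

```text
top sleeve [[   0.3891   35.1023]
 [   1.9577  -37.7328]
 [-154.2121   34.7315]
 [-154.1728  -37.5359]]
top tray corner [[ 32.2553 -31.3452]]
side sleeve [[ -1.7817  32.5849]
 [ -2.1302 -41.9473]]
side tray top [[ 31.9293  23.0887]
 [ 25.8354 -35.702 ]]
side tray bottom [[ 36.2042  25.5735]
 [ 33.1183 -29.2306]]
[[101.2001  -0.3942]]
```

```bash
python3 -c "
from h import *
p=cv2.imread('pics/side10f.png')[255:300,270:330];cv2.imwrite('pics/s10z.png',cv2.resize(p,None,fx=12,fy=12,interpolation=cv2.INTER_CUBIC))
"
```

```text
(no output)
```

View pics/s10z.png

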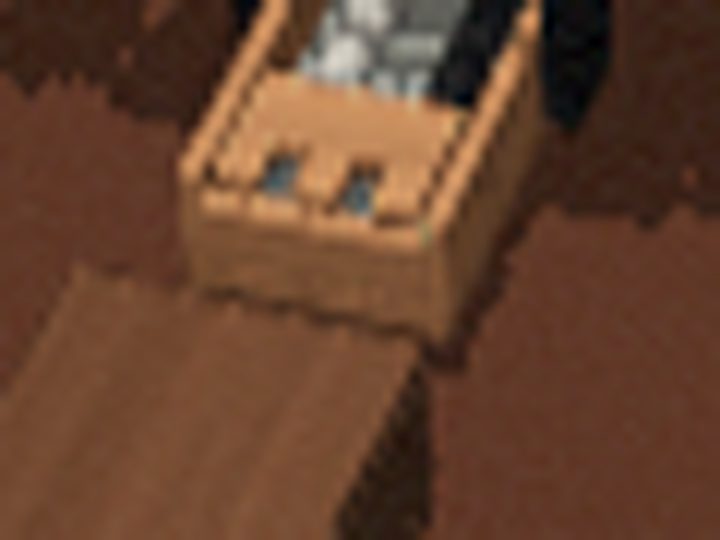

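```bash
python3 -c "
from h import *
c=lambda x,y:(270+x/12,255+y/12)
def fr(P):
    v=P[:,:2]-MOUTH; return (np.c_[-v@AX, v@np.array([AX[1],-AX[0]])]*1000).round(1)
print('tray R',fr(ray('side',[c(440,243),c(538,10)],.048)))
print('tray L',fr(ray('side',[c(182,170),c(268,0)],.048)))
print('slv R',fr(ray('side',[c(420,345),c(335,530)],.047)))
print('slv L',fr(ray('side',[c(80,268),c(0,405)],.047)))
d=np.load('pics/side10.npy');W=cloud('side',d)
for nm,(a,b) in dict(front=((195,430),(250,320)),).items():
    S=W[276:282,287:306].reshape(-1,3);print(fr(S)[::6],S[::6,2])
"
```

```text
tray R [[ 26.2 -33.9]
 [ 98.1 -29.5]]
tray L [[30.7 23. ]
 [84.4 24.9]]
slv R [[ -1.4 -39.6]
 [-53.8 -41.3]]
slv L [[ -1.1  32.4]
 [-41.7  32.8]]
[[ 30.1  19.4]
 [ 29.5   3.2]
 [ 29.5 -12.6]
 [ 29.3 -28.2]
 [ 27.8   5.3]
 [ 31.4  -9. ]
 [ 30.  -25.2]
 [ 28.7   8.5]
 [ 30.7  -6.5]
 [ 32.4 -21.5]
 [ 31.9  12.8]
 [ 28.1  -4.8]
 [ 29.3 -20. ]
 [ -4.1  -0.5]
 [ 29.5  -1.4]
 [ 29.1 -17.4]
 [ -8.1   0.5]
 [ -2.4 -12.4]
 [ 30.7 -13.9]] [0.0269 0.032  0.0365 0.0411 0.0296 0.0304 0.0363 0.0245 0.027  0.0297 0.017  0.0255 0.0288 0.0504 0.0199 0.0249 0.0505 0.049  0.019 ]
```

```bash
sed -i 's/^MOUTH=.*/MOUTH=np.array([.5855,.1605]);AX=np.array([-.0650,.9979])/' h.py; python3 -c "
from h import *
inc([*onax(.075),.0150],3.7)
"
```

```text
t 18.975 pos [0.5915 0.0595 0.0248] yaw 4.189634889244397 w 0.057806114203462315 q7 -0.34435961519655495 F [ 0.2011 -0.311  -4.3866]
turn [ 0.05 -0.01  0.49] shift [ 0.0008 -0.0261  0.0098]
```

{"fn": "carry_out", "kwargs": {
  "increments": "0 0 0.5 0.0008 -0.005 0.005 0.05;0 0 0.5 0.0008 -0.012 0.0098 0.05;0 0 0.5 0.0008 -0.02 0.0098 0.05;0 0 0.5 0.0008 -0.026 0.0098 0.05;0 0 0.5 0.0008 -0.026 0.0098 0.05"
}}

```text
time: 19.6
ee_pos: [0.5904, 0.0866, 0.0152]
eef_rot: [0.999, 0.033, 0.0, 0.0]
ft_force: [0.8, -0.5, -5.4]
width: 0.0579
```

```bash
python3 -c "
from h import *
inc([*onax(.045),.0150],3.7)
for n in('side',):
    p,d=r.camera(n)
    cv2.imwrite(f'pics/{n}11f.png',p);np.save(f'pics/{n}11.npy',d)
    q=p[245:310,260:340]
    cv2.imwrite(f'pics/{n}11.png',cv2.resize(q,None,fx=9,fy=9,interpolation=2))"
```

```text
t 19.6 pos [0.5904 0.0866 0.0152] yaw 3.7687618565319894 w 0.05785911910837224 q7 -0.4048041754643389 F [ 0.8337 -0.4526 -5.4235]
turn [ 0.03 -0.03  0.07] shift [-0.     -0.0291  0.0002]
```

View pics/side11.png

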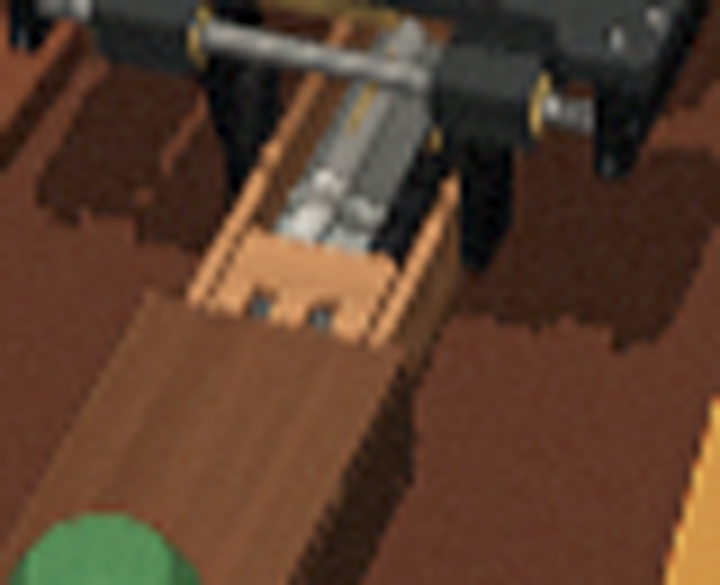

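```bash
python3 -c "
from h import *
c=lambda x,y:(260+x/9,245+y/9)
def fr(P):
    v=P[:,:2]-MOUTH; return (np.c_[-v@AX, v@np.array([AX[1],-AX[0]])]*1000).round(1)
print('tray',fr(ray('side',[c(190,300),c(382,345)],.0393)))
print('tray far',fr(ray('side',[c(340,15),c(452,180)],.0393)))
print('slv',fr(ray('side',[c(148,291),c(402,355)],.047)))
"
```

```text
tray [[  6.   23.5]
 [  5.6 -31.3]]
tray far [[127.4  27.1]
 [ 72.  -26.8]]
slv [[ -1.6  31.9]
 [ -3.6 -40.7]]
```

{"fn": "carry_out", "kwargs": {
  "increments": "0 0 0 0 -0.006 0 0.05;0 0 0 0 -0.012 0 0.05;0 0 0 0 -0.018 0 0.05;0 0 0 0 -0.024 0 0.05;0 0 0 0 -0.028 0 0.05"
}}

```text
time: 20.27
ee_pos: [0.5886, 0.1144, 0.0151]
eef_rot: [0.999, 0.033, 0.0, 0.0]
ft_force: [-0.8, -0.4, -4.8]
width: 0.0582
```

```bash
python3 -c "
from h import *
inc([*onax(.020),.0150],3.7)
for n in('side',):
    p,d=r.camera(n)
    q=p[245:310,260:340]
    cv2.imwrite(f'pics/{n}12.png',cv2.resize(q,None,fx=9,fy=9,interpolation=2))"
```

```text
t 20.275 pos [0.5886 0.1144 0.0151] yaw 3.7537830675852852 w 0.05824917657426893 q7 -0.4544617165763456 F [-0.8371 -0.4477 -4.8014]
turn [ 0.04 -0.03  0.05] shift [-0.     -0.0262  0.0001]
```

View pics/side12.png

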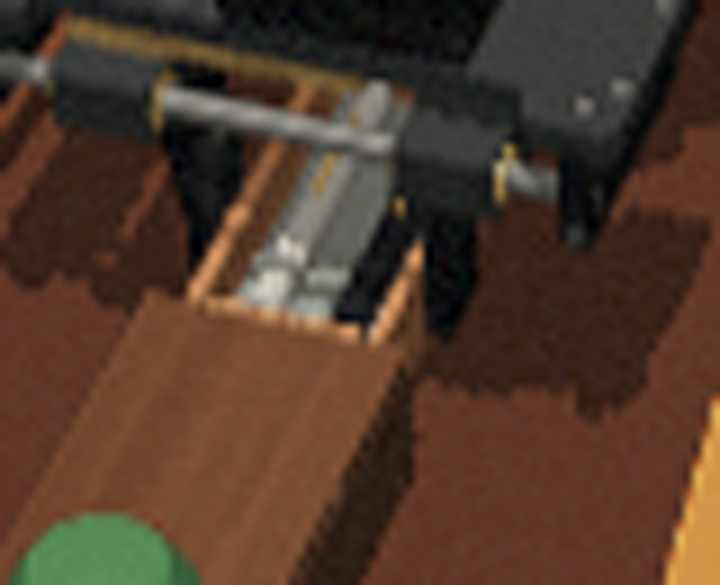

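{"fn": "carry_out", "kwargs": {
  "increments": "0 0 0 0 -0.006 0 0.05;0 0 0 0 -0.012 0 0.05;0 0 0 0 -0.018 0 0.05;0 0 0 0 -0.023 0 0.05;0 0 0 0 -0.024 0 0.05"
}}

```text
time: 20.95
ee_pos: [0.5868, 0.1395, 0.0151]
eef_rot: [0.999, 0.033, 0.0, 0.0]
ft_force: [-0.1, -0.8, -4.0]
width: 0.0579
```

{"fn": "carry_out", "kwargs": {
  "increments": "0 0 0 0 0 0 0.087;0 0 0 0 0 0 0.087;0 0 0 0 0 0 0.087;0 0 0 0 0.02 -0.005 0.087;0 0 0 0 0.04 -0.005 0.087"
}}

```text
time: 21.58
ee_pos: [0.5899, 0.0989, 0.0206]
eef_rot: [0.999, 0.033, 0.001, 0.0]
ft_force: [0.1, -0.6, -0.3]
width: 0.0863
```

```bash
python3 -c "
from h import *
inc([*onax(.075),.0150],3.7)
for n in('side',):
    p,d=r.camera(n)
    q=p[225:310,240:340]
    cv2.imwrite(f'pics/{n}13.png',cv2.resize(q,None,fx=7,fy=7,interpolation=2))"
```

```text
t 21.575 pos [0.5899 0.0989 0.0206] yaw 3.8299352133749234 w 0.08630516072059337 q7 -0.4222199528881896 F [ 0.0907 -0.6218 -0.2948]
turn [ 0.01 -0.08  0.13] shift [-0.0004  0.0133  0.0056]
```

View pics/side13.png

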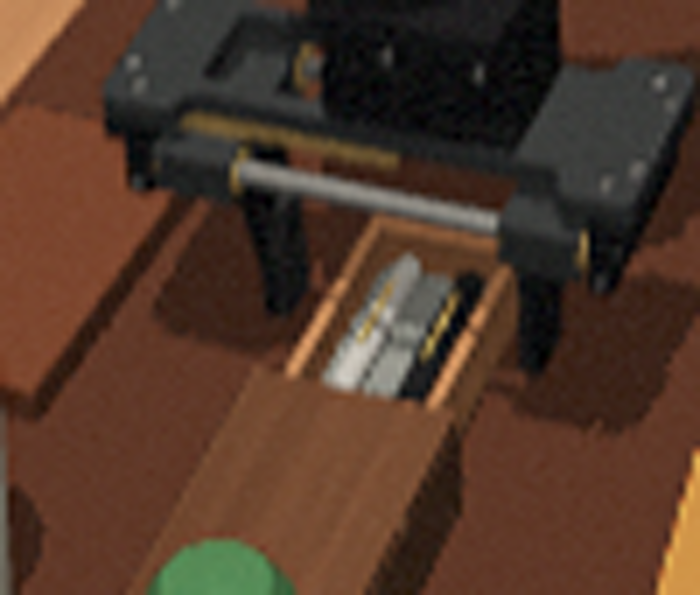

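{"fn": "carry_out", "kwargs": {
  "increments": "0 0 0 -0.0004 0.006 0 0.087;0 0 0 -0.0004 0.015 0 0.087;0 0 0 -0.0004 0.022 0 0.087;0 0 0 -0.0004 0.022 0.005 0.087;0 0 0 -0.0004 0.022 0.0085 0.087"
}}

```text
time: 22.25
ee_pos: [0.591, 0.0732, 0.0112]
eef_rot: [0.999, 0.032, 0.0, 0.001]
ft_force: [0.0, 0.3, 0.5]
width: 0.0871
```

```bash
python3 -c "
from h import *
def fr(P):
    v=P[:,:2]-MOUTH; return (np.c_[-v@AX, v@np.array([AX[1],-AX[0]])]*1000)
inc([*onax(.085),.0120],3.7)
D=[]
for i in range(2):
    p,d=r.camera('side');D.append(d)
cv2.imwrite('pics/s14.png',cv2.resize(p[215:310,240:340],None,fx=6,fy=6,interpolation=2))
W=cloud('side',np.mean(D,0)).reshape(-1,3);f=fr(W)
for lo in range(5,105,10):
  for sg in(1,-1):
    l=f[:,1]*sg
    m=(f[:,0]>lo)&(f[:,0]<lo+10)&(l>15)&(l<36)&(W[:,2]<.05)&(W[:,2]>.02)
    if m.sum()>3: print(lo,sg,m.sum(),np.percentile(W[m,2],[75,90]))
"
```

```text
t 22.25 pos [0.591  0.0732 0.0112] yaw 3.6427022519811505 w 0.08708076842330452 q7 -0.38740755362611945 F [0.0364 0.3175 0.4644]
turn [ 0.13 -0.02 -0.06] shift [ 0.0002 -0.0024 -0.0008]
5 1 6 [0.0392 0.0395]
5 -1 6 [0.039 0.04 ]
15 1 12 [0.0403 0.0411]
15 -1 10 [0.0395 0.0397]
25 1 16 [0.0375 0.0394]
25 -1 23 [0.0364 0.0386]
35 1 15 [0.0376 0.0385]
35 -1 18 [0.0374 0.0388]
45 1 13 [0.0368 0.0377]
45 -1 17 [0.0355 0.0368]
55 1 15 [0.036  0.0369]
55 -1 20 [0.0361 0.0375]
65 1 12 [0.0365 0.0373]
65 -1 17 [0.0355 0.0362]
75 1 17 [0.0368 0.0382]
75 -1 17 [0.0341 0.037 ]
85 1 23 [0.0342 0.0367]
85 -1 19 [0.0369 0.0376]
95 1 10 [0.0349 0.0363]
95 -1 14 [0.0359 0.0443]
```

View pics/s14.png

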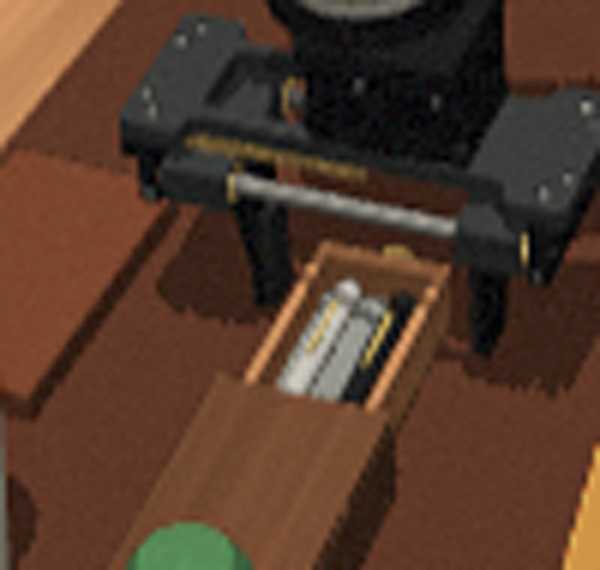

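{"fn": "carry_out", "kwargs": {
  "increments": "0 0 0 0 0 0 0.05;0 0 0 0 0 0 0.05;0 0 0 0 0 0 0.05;0 0 0 0 0 0 0.05;0 0 0 0 0 0 0.05"
}}

```text
time: 22.98
ee_pos: [0.591, 0.0732, 0.0112]
eef_rot: [0.999, 0.032, 0.0, 0.001]
ft_force: [1.5, -0.7, -0.0]
width: 0.0577
```

{"fn": "carry_out", "kwargs": {
  "increments": "-0.6 0 0 0 0 -0.001 0.05;-1.2 0 0 0 0 -0.002 0.05;-1.8 0 0 0 0 -0.003 0.05;-2.3 0 0 0 0 -0.004 0.05;-2.3 0 0 0 0 -0.004 0.05"
}}

```text
time: 23.6
ee_pos: [0.5907, 0.0735, 0.015]
eef_rot: [0.999, 0.032, 0.001, 0.021]
ft_force: [0.8, 0.8, -4.3]
width: 0.0578
```

```bash
python3 -c "
from h import *
inc([*onax(.022),.0150],3.7)
"
```

```text
t 23.6 pos [0.5907 0.0735 0.015 ] yaw 3.684813511740218 w 0.05779467184337827 q7 -0.4258058385353618 F [ 0.7777  0.7624 -4.3199]
turn [ 2.44  0.01 -0.01] shift [ 0.0004 -0.0651 -0.0028]
```

{"fn": "carry_out", "kwargs": {
  "increments": "0 0 0 0 -0.007 -0.0003 0.05;0 0 0 0 -0.015 -0.0006 0.05;0 0 0 0 -0.023 -0.001 0.05;0 0 0 0 -0.031 -0.0013 0.05;0 0 0 0 -0.035 -0.0015 0.05"
}}

```text
time: 24.22
ee_pos: [0.5883, 0.1094, 0.015]
eef_rot: [0.999, 0.033, 0.001, 0.021]
ft_force: [-0.8, -1.6, -3.7]
width: 0.0578
```

```bash
python3 -c "
from h import *
inc([*onax(.022),.0150],3.7)
"
```

```text
t 24.225 pos [0.5883 0.1094 0.015 ] yaw 3.735025467235767 w 0.05783600508990285 q7 -0.4873478270797559 F [-0.7726 -1.611  -3.7024]
turn [2.43 0.02 0.04] shift [ 0.0006 -0.0292 -0.0013]
```

{"fn": "carry_out", "kwargs": {
  "increments": "0 0 0 0 -0.007 -0.0003 0.05;0 0 0 0.0002 -0.014 -0.0006 0.05;0 0 0 0.0004 -0.021 -0.001 0.05;0 0 0 0.0005 -0.028 -0.0013 0.05;0 0 0 0.0005 -0.029 -0.0013 0.05"
}}

```text
time: 24.85
ee_pos: [0.5865, 0.1392, 0.0149]
eef_rot: [0.999, 0.033, 0.0, 0.021]
ft_force: [-2.5, -1.7, -2.8]
width: 0.0578
```

{"fn": "carry_out", "kwargs": {
  "increments": "0 0 0 0 0 0.0005 0.06;0 0 0 0 0 0.0005 0.087;0 0 0 0 0 0.0005 0.087;0 0 0 0 0.02 0 0.087;0 0 0 0 0.05 -0.03 0.087"
}}

```text
time: 25.48
ee_pos: [0.5883, 0.089, 0.0455]
eef_rot: [0.999, 0.034, -0.002, 0.021]
ft_force: [-0.1, -0.3, 0.8]
width: 0.0852
```

```bash
python3 -c "
from h import *
inc([*onax(.075),.06],3.7)
p,d=r.camera('side')
cv2.imwrite('pics/s15.png',cv2.resize(p[215:310,240:340],None,fx=6,fy=6,interpolation=2))
"
```

```text
t 25.475 pos [0.5883 0.089  0.0455] yaw 3.839057334993563 w 0.08523207790737856 q7 -0.4288398721070114 F [-0.0853 -0.2901  0.7996]
turn [2.42 0.27 0.14] shift [ 0.0018  0.0041 -0.0143]
```

View pics/s15.png

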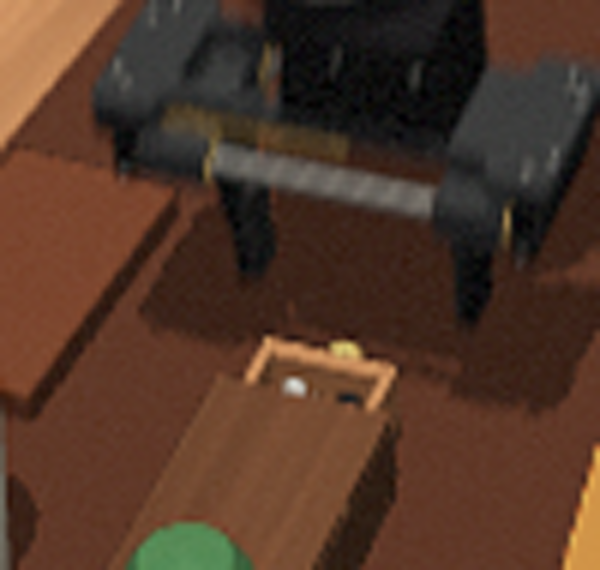

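{"fn": "carry_out", "kwargs": {
  "increments": "2.4 0.3 0 0.001 0.009 0 0;2.4 0.3 0 0.001 0.009 0 0;2.4 0.3 0 0.001 0.009 0 0;2.4 0.3 0 0.001 0.009 0 0;2.4 0.3 0 0.001 0.009 0 0"
}}

```text
time: 26.15
ee_pos: [0.5933, 0.0759, 0.051]
eef_rot: [0.999, 0.032, 0.003, 0.001]
ft_force: [0.4, 0.1, 0.5]
width: 0.0446
```

```bash
python3 -c "
from h import *
inc([*onax(.08),.014],3.7)
"
```

```text
t 26.15 pos [0.5933 0.0759 0.051 ] yaw 3.6135866221622805 w 0.04456981778200553 q7 -0.36885201735921747 F [0.379 0.081 0.467]
turn [ 0.17 -0.39 -0.09] shift [-0.0025 -0.005   0.0369]
```

{"fn": "carry_out", "kwargs": {
  "increments": "0 -0.4 0 -0.0025 0 0 0;0 -0.4 0 -0.0025 0 0 0;0 -0.4 0 -0.0025 0 0.01 0;0 -0.4 0 -0.0025 0 0.025 0;0 -0.4 0 -0.0025 0 0.037 0"
}}

```text
time: 26.78
ee_pos: [0.5904, 0.0755, 0.0123]
eef_rot: [1.0, 0.032, -0.001, 0.002]
ft_force: [-0.5, 0.0, 0.2]
width: 0.0015
```

```bash
python3 -c "
from h import *
inc([*onax(.03),.014],3.7)
p,d=r.camera('side')
cv2.imwrite('pics/s16.png',cv2.resize(p[215:310,240:340],None,fx=6,fy=6,interpolation=2))
"
```

```text
t 26.775 pos [0.5904 0.0755 0.0123] yaw 3.6140999077041873 w 0.0015481028921403522 q7 -0.39068146089285183 F [-0.5149  0.025   0.1784]
turn [ 0.17  0.09 -0.09] shift [ 0.0005 -0.0552 -0.0019]
```

View pics/s16.png

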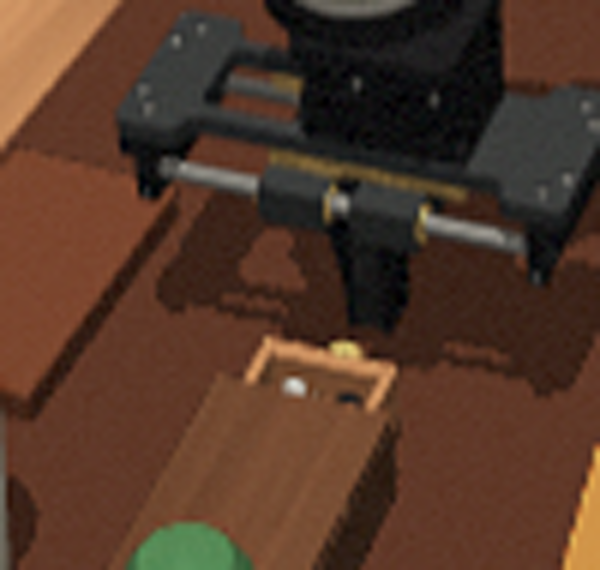

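{"fn": "carry_out", "kwargs": {
  "increments": "0 0 0 0 -0.01 -0.001 0;0 0 0 0 -0.02 -0.002 0;0 0 0 0 -0.03 -0.002 0;0 0 0 0 -0.038 -0.002 0;0 0 0 0.0003 -0.045 -0.002 0"
}}

```text
time: 27.45
ee_pos: [0.5872, 0.1194, 0.013]
eef_rot: [1.0, 0.031, -0.002, 0.003]
ft_force: [-1.1, -7.2, 4.2]
width: 0.0007
```

```bash
python3 -c "
from h import *
inc([*onax(.0255),.014],3.7)
p,d=r.camera('side')
cv2.imwrite('pics/s17.png',cv2.resize(p[215:310,240:340],None,fx=6,fy=6,interpolation=2))
"
```

```text
t 27.45 pos [0.5872 0.1194 0.013 ] yaw 3.572350593222233 w 0.0006898815125192908 q7 -0.46973342132725565 F [-1.1414 -7.2325  4.1995]
turn [ 0.29  0.2  -0.13] shift [ 0.0009 -0.0156 -0.0011]
```

View pics/s17.png

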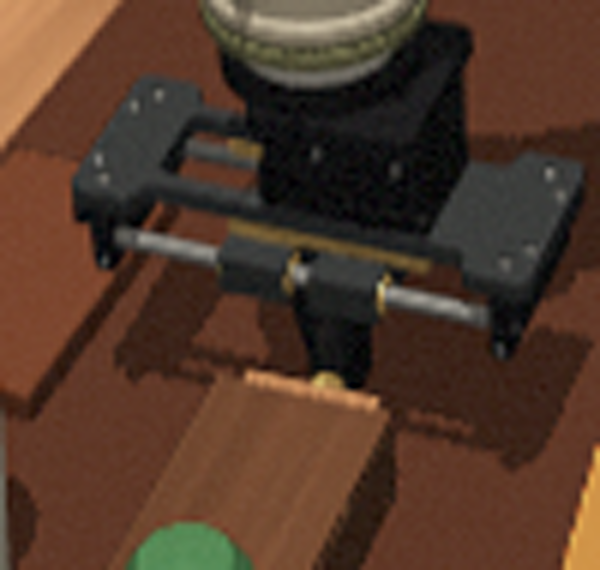

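{"fn": "carry_out", "kwargs": {
  "increments": "0 0 0 0 -0.003 0 0;0 0 0 0 -0.006 0 0;0 0 0 0 -0.009 0 0;0 0 0 0 -0.012 0 0;0 0 0 0 -0.013 0 0"
}}

```text
time: 28.12
ee_pos: [0.5861, 0.1326, 0.0131]
eef_rot: [1.0, 0.031, -0.002, 0.003]
ft_force: [-2.0, -7.5, 3.6]
width: -0.0001
```

{"fn": "carry_out", "kwargs": {
  "increments": "0 0 0 0 -0.001 0 0;0 0 0 0 -0.002 0 0;0 0 0 0 -0.003 0 0;0 0 0 0 -0.004 0 0;0 0 0 0 -0.004 0 0"
}}

```text
time: 28.75
ee_pos: [0.586, 0.1338, 0.0131]
eef_rot: [1.0, 0.03, -0.002, 0.005]
ft_force: [-2.3, -11.4, 4.8]
width: 0.0005
```

{"fn": "carry_out", "kwargs": {
  "increments": "0 0 0 0 -0.003 0 0;0 0 0 0 -0.005 0 0;0 0 0 0 -0.006 0 0;0 0 0 0 -0.006 0 0;0 0 0 0 -0.006 0 0"
}}

```text
time: 29.38
ee_pos: [0.5859, 0.1339, 0.0131]
eef_rot: [1.0, 0.028, -0.003, 0.008]
ft_force: [-4.8, -19.2, 10.4]
width: 0.0003
```

```bash
python3 -c "
from h import *
inc([*onax(.0255),.014],3.7)
p,d=r.camera('side')
cv2.imwrite('pics/s18.png',cv2.resize(p[215:310,240:340],None,fx=6,fy=6,interpolation=2))
"
```

```text
t 29.375 pos [0.5859 0.1339 0.0131] yaw 3.218791455355894 w 0.0002599892659889431 q7 -0.5106224083139865 F [ -4.8076 -19.1543  10.4055]
turn [ 0.95  0.38 -0.48] shift [ 0.0013 -0.001  -0.0009]
```

View pics/s18.png

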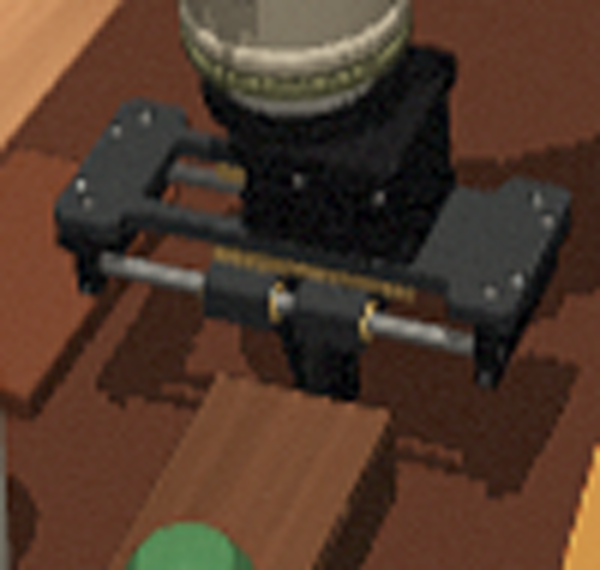

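{"fn": "carry_out", "kwargs": {
  "increments": "0 0 0 0 0.03 0 0;0 0 0 0 0.06 0 0;0 0 0 0 0.08 -0.03 0;0 0 0 0 0.1 -0.09 0;0 0 0 0 0.12 -0.15 0"
}}

```text
time: 30.05
ee_pos: [0.5934, 0.0177, 0.1654]
eef_rot: [1.0, 0.029, -0.003, 0.008]
ft_force: [2.0, -0.4, -0.2]
width: 0.0003
```

{"fn": "carry_out", "kwargs": {
  "increments": "0 0 0 -0.05 0.06 -0.05 0;0 0 0 -0.1 0.12 -0.05 0;0 0 0 -0.1 0.16 -0.05 0;0 0 0 -0.1 0.2 -0.05 0;0 0 0 -0.1 0.2 -0.05 0"
}}

```text
time: 30.68
ee_pos: [0.5046, -0.1911, 0.2191]
eef_rot: [1.0, 0.025, -0.003, 0.008]
ft_force: [0.1, 0.2, -0.3]
width: 0.0005
```

```bash
python3 -c "
from h import *
inc([*onax(.0255),.014],3.7)
for n,s in(('side',(225,325,220,340)),('top',(190,280,140,280))):
    p,d=r.camera(n);np.save(f'pics/{n}19.npy',d);cv2.imwrite(f'pics/{n}19f.png',p)
    cv2.imwrite(f'pics/{n}19.png',cv2.resize(p[s[0]:s[1],s[2]:s[3]],None,fx=5.5,fy=5.5,interpolation=2))
"
```

```text
t 30.675 pos [ 0.5046 -0.1911  0.2191] yaw 2.8990155264370703 w 0.00047913271735197806 q7 0.24117900921038568 F [ 0.0536  0.2376 -0.297 ]
turn [ 0.93  0.33 -0.8 ] shift [ 0.1001 -0.3248  0.1993]
```

View pics/side19.png

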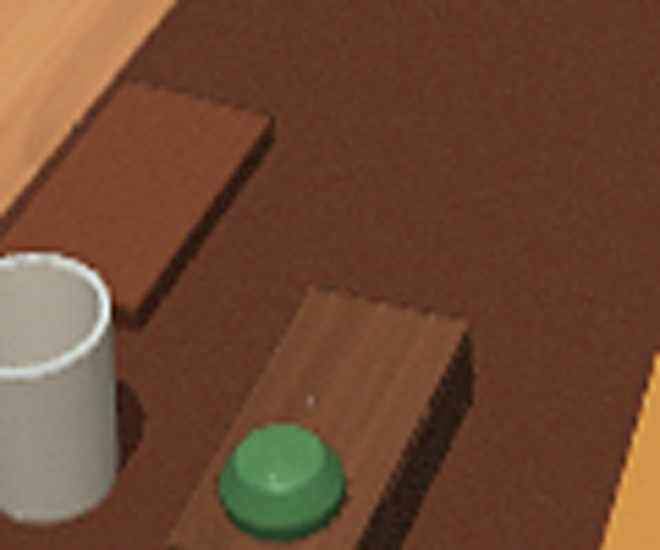

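View pics/top19.png

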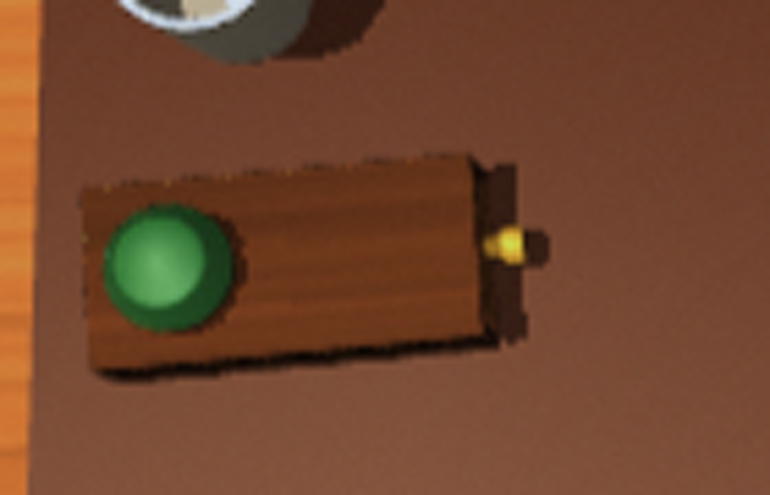

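```bash
python3 -c "
from h import *
t=lambda x,y:(140+x/5.5,190+y/5.5)
a=ray('top',[t(524,245)],.025)[0];m=ray('top',[t(471,155),t(483,337)],.047);b=ray('top',[t(82,189),t(92,372)],.047)
ax=b.mean(0)-m.mean(0);print(np.linalg.norm(ax));ax/=np.linalg.norm(ax)
v=a-m.mean(0);print('knob out',-v[:2]@ax[:2],'lat',v[0]*ax[1]-v[1]*ax[0])
d0=np.load('pics/top0.npy');d1=np.load('pics/top19.npy')
p0=cv2.imread('pics/top0.png').astype(int);p1=cv2.imread('pics/top19f.png').astype(int)
M=(abs(p0-p1).sum(2)>90).astype(np.uint8);n,l,s,c=cv2.connectedComponentsWithStats(M);print(s[1:][s[1:,4]>15])
"
```

```text
0.15493367270016978
knob out 0.016167890145434412 lat 0.0022052649914885347
[[  356   176   284   304 34796]
 [  383   198    26    95   500]
 [  226   221    32    28   565]
 [  386   235     4    17    36]
 [  388   257     4    17    40]
 [  393   294     6    16    42]
 [  598   399    42    65  1737]
 [  307   451    48    19   360]]
```

```bash
python3 -c "
from h import *
print(r.read_state()['ft_force']);print(r.close_job())"
```

```text
[0.1352 0.9358 0.0619]
the job is handed in; nothing more can be done
None
```

The tray is back in its sleeve the right way round, pen-rest end first, and I handed the job in at about 31 s of the 72 s allowed. No verdict was reported.

**What I did:** I drew the tray out by its rest end and folded the pen rest over with closed fingers. I then pressed the rest flat; it stopped at rim height, 33.8 mm, at 26 N. The tray was turned end for end in two 90° lifts with a regrasp between, because the last joint could not make a half turn in one go. I slid it in with one more regrasp and pushed it home on the knob with closed fingers.

**Last checks:**
- **Home:** The push stopped hard at 19 N with no further travel. In the top view the knob's outer face is 16.2 mm outside the mouth; 16 mm is the nominal value.
- **Sideways:** The knob measures about 2 mm off the sleeve's centre line. That is roughly the play in the opening and within the camera's accuracy.
- **Pen rest:** It looked flat after folding and passed under the roof without catching. I could not see it directly once the tray was inside.
- **Tilt:** The largest tilt I saw was about 2.3°, when the tray's rear end dropped to the desk between grasps.
- **Other things on the desk:** The paperweight, cup and notebook look unmoved in the last pictures. The arm partly covered the stapler side in the top view, so I did not fully check the stapler, books and clock. The gripper was never lowered near them.
- **Let go:** The gripper is about 0.35 m away from the tray, with no contact force above sensor noise.

**Disagreements between measurements:** My sleeve estimates from the two cameras differed by about 2 mm. I corrected for this using the position at which the gripper first held the tray in the sleeve.

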